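# Lock the lathe tool post with its square T-key

### The job

Lock the quick-change tool post: take the loose steel T-key from its wooden rest, push its square end fully home into the recessed square socket on top of the post, and turn the key clockwise (seen from above) by its cross bar, not by its shank, until the cam stops. Then pull the key out and leave it standing upright, fully down in the hole of the grey key stand. Leave the jar, the white bottle, the steel flange and the spanner where they are.

Things in the scene. Friction and masses are not known exactly. Their poses are not given: they have to be found in the camera images.
- key: Loose steel T-key, about 0.4 kg, 138 mm long. Origin: centre of the square driving end's face; +x points out of that end (away from the cross bar), y along the cross bar. Cross bar 110 (y) x 18 (x) x 20 mm (z), centred at x = -129 mm; centre of mass at about x = -95 mm. At the start it lies level, z up, axis 48 mm above the table, +x within 35 degrees of straight away from the robot. Used x down.
- key_shank: The key's square shank (rigidly part of the key, same origin and axes as key): 16 x 16 mm, sides square to y and z, from x = 0 to x = -120 mm.
- rest: Fixed wooden rest: board 150 (x) x 62 x 12 mm with two notched cross-pieces, 12 mm thick, 40 mm wide (y), 45 mm high, at x = -43 and +37 mm, which carry the shank at 40 mm height. Origin: centre of the underside, z up. The key starts with its driving end about 72 mm from the origin towards +x; between the cross-pieces (68 mm) its shank is free. Rest and stand may swap sides.
- post: Fixed steel tool post, 80 x 80 mm block, top at 75 mm, on a plate 160 (x) x 140 (y) x 15 mm. A tool holder hangs on its +y flank, 76 mm high, reaching y = 67 mm; its tool reaches x = 103 mm. Origin: under the centre on the table, z up; yaw varies. A 54 mm round bore in its top holds the cam.
- socket (a point): Centre of the mouth of the square socket in the cam, 67 mm above the table, 8 mm below the post's top. z up; x and y are square to the socket's sides and turn with the cam. Socket 18 x 18 mm, 30 mm deep, 2 mm chamfer: a key fully home has its end at z = -30 mm. Any of the four quarter turns fits.
- cam (a joint): Turn of the cam, rad: grows clockwise seen from above; starts between 0 and 0.3, stops at 1.25 (locked). Stays where it is left; turning takes about 0.12 N m plus damping. The key has about 0.13 rad of play in the socket.
- stand: Fixed grey key stand, block 75 x 75 x 55 mm, origin at the centre of its underside on the table, z up, with one round vertical hole.
- stand_hole0 (a point): Centre of the mouth of the stand's hole at the top of the stand, 55 mm above the table. Hole 26 mm across, 45 mm deep, 2 mm chamfer; a key standing in it at any yaw has its end 45 mm below this point and can lean by about 4 degrees.
- jar: Bystander: glass jar, 72 mm across, 130 mm high. Origin: centre of its underside.
- oiler: Bystander: white plastic oil bottle, 54 mm across, 150 mm high. Origin: centre of its underside.
- flange: Bystander: plain steel ring flange lying flat, 76 mm across, 34 mm bore, 24 mm high. Origin: centre of its underside.
- spanner: Bystander: plain open-ended steel spanner, 150 mm long, lying flat. Origin: under its middle; x along it.
Things that resemble listed ones, but are neither listed nor needed, are in the scene too. What is shaped like the key but blue or pink is not meant.

How it is judged (in metres and radians):
On the way, in this order (a step that is already met when the one before it is completed fails the run):
1. the key stands fully home in the socket (end at least 22 mm below the mouth, upright, centred) (z of key in the frame of socket below -0.022 m and horizontal distance between key and socket below 0.005 m and angle between the x axis of key and the z axis of post, either way round below 0.12 rad and value of joint cam below 0.9 rad), for 0.2 s.
2. the cam is turned clockwise to its stop with the key still home (z of key in the frame of socket below -0.022 m and horizontal distance between key and socket below 0.005 m and angle between the x axis of key and the z axis of post, either way round below 0.12 rad and value of joint cam above 1.12 rad), for 0.1 s.
At the end, for the whole second after the job is handed in: The cam is still at 1.1 rad or more (stop 1.25); the key stands released and at rest in the stand's hole, its end at least 37 mm below the mouth and within 10 mm of the hole's axis, leaning less than 0.14 rad (value of joint cam above 1.1 rad and z of key in the frame of stand_hole0 below -0.037 m and horizontal distance between key and stand_hole0 below 0.01 m and angle between the x axis of key and the z axis of stand, either way round below 0.14 rad and linear speed of key below 0.02 m/s and contact force between the fingers and key below 0.1 N); the robot touches nothing.
It fails at once if the jar is shoved more than 40 mm or tipped (distance of jar from where it was at the start of the episode above 0.04 m or angle between jar's own z axis and vertical above 0.5 rad).
It fails at once if the white bottle is shoved more than 40 mm or tipped (distance of oiler from where it was at the start of the episode above 0.04 m or angle between oiler's own z axis and vertical above 0.5 rad).
It fails at once if the flange is shoved more than 40 mm or tipped (distance of flange from where it was at the start of the episode above 0.04 m or angle between flange's own z axis and vertical above 0.5 rad).
It fails at once if the spanner is shoved more than 40 mm or tipped (distance of spanner from where it was at the start of the episode above 0.04 m or angle between spanner's own z axis and vertical above 0.5 rad).
It fails at once if the cam is being turned (between 0.5 and 1.0 rad) with the fingers pressing on the key's shank (value of joint cam between 0.5 and 1 rad and velocity of joint cam above 0.02 rad/s and contact force between the fingers and key_shank above 3 N).
It also fails if it takes over 72 s, if anything falls off the work surface, if the arm or the gripper's body presses on something with over 40 N, if the wrist force passes 120 N, or if a joint passes its speed limit or range.

### The arm

A 6-joint arm with a two-finger parallel gripper is mounted at the origin on the work surface. World frame = base frame: x ahead of the robot, y to its left, z up, the work surface at z = 0. Lengths are in m, angles in degrees, forces in N, time in s.
With the tool pointing down it reaches from about 0.4 to 0.825 m from the base axis. Payload 7 kg.
Tool frame: the origin (TCP) lies midway between the tips of the shut fingers; the grasp point (between the pads) lies 19 mm behind it (r.hold_point_z is the distance from the TCP to the grasp point, in m); x points along the fingers, y is the direction in which the jaws open and shut, and the axes are right-handed (so a half turn about x gives the same grasp; the last joint's range is limited). The gripper opens to 88 mm and grips with 3 to 60 N. Pads are 19 mm wide; open, the fingers measure 130 mm over their backs; the gripper's body (78 mm by 193 mm) begins 47 mm behind the grasp point.
Start: joints at [16.507, 20.546, 0.682, 0, -70.136, -16.507], TCP at [0.675, -0, 0.227] pointing down, gripper open.
Joint ranges: [-176.03, 176.03], [-82.01, 121.73], [-58.28, 71.71], [-173.87, 95.51], [-174.79, -0.11], [-173.66, 173.66]. Speed limits (degrees/s): [136.94, 136.94, 172.46, 180, 180, 180].

### API

Orientations are given as [roll, pitch, yaw] about the fixed x, y, z axes, in that order (R = Rz(yaw) Ry(pitch) Rx(roll)).
In Python, from plant import r, viewer, order gives the robot as it stands. The module is installed in compiled form; this text tells all that it offers.
- The arm moves only by the shell command python3 -m creep 'ROWS' [FORCE]. ROWS is JSON, a list of rows, each an object of numbers: "ax", "ay", "az": the turn, a rotation vector about the tool's x, y, z in degrees; "tx", "ty", "tz": the shift along the tool's x, y, z in m; "fingers": the finger opening in m, from 0 to 0.0876. A call has 1 to 5 rows; each row is the pose to reach, as a shift and turn from the pose commanded when the call began, along the tool's axes at that moment; what a row does not reach only later rows make up. A row lasts 1/10 s, in which the tool goes at most 50 mm and 8.59 degrees, less where a joint would pass 70% of its speed; a pose out of reach is approached as far as the arm can. A call with a gripper value outside its range is refused whole. The fingers move at their own pace and stop on an object; FORCE is the grip in N (left out, the last holds). Time passes only in rows, so rows that repeat a pose let the fingers close. It gives the time, the measured TCP pose, the force and the opening at its end, in the units of the state.
- r.get_state(): the state, without advancing time (a new reading comes with each control period).
- viewer.capture(name): name is "scene" or "side" or "wrist"; returns a dict with "pixels" (420x560x3 uint8, blue, green, red), "depth" (420x560 float32, m along the optical axis (not along the pixel's ray), 0 where there is no reading), "fx", "fy", "cx", "cy" (pixels), "rvec" (rotation vector, rad) and "tvec" (3), from world to camera coordinates, as OpenCV has them; the wrist camera has in their place "T_tool_cam" (4x4, takes a point from camera to tool coordinates, whose origin is the TCP and whose axes are the tool frame's). Camera axes: x right, y down, z forward; pixel columns grow to the right and rows downward; lengths in m; the calibration is good to about 2 mm. A picture is of the moment at which its call begins: read the wrist's pose just before it.
- order.close_job(): hands the job in, once; it reports no verdict.
The state is a dict: "time_s": time; "joints": joint angles; "qd": joint speeds; "joint_torque": joint torques, N m; "tcp_pos": TCP position; "eef_rot": TCP orientation; "contact_force": force on the tool from outside, world axes, zero at the start; "moment": the same for the moment, N m; "gripper_width": finger opening in m.
Only numpy, scipy, OpenCV 4.12 (cv2) and the standard library are available. Lean on these libraries where they do the work, as an engineer would, in place of code of your own. Each camera call takes 0.05 s, during which the arm holds its last target.

## Working session

There is one attempt and no reset: what is moved stays moved. The work goes in short steps, Python scripts to look and compute and a shell command to move; the robot and the scene stay as the last step left them, time stands still between calls to the robot, and variables do not carry over. Pictures are saved under pics/ and viewed, and the job is handed in when it is done.

```bash
mkdir -p pics; ls; python3 - <<'E'
from plant import r,viewer
import cv2,numpy as np
s=r.get_state(); print(s, r.hold_point_z)
for n in ["scene","side","wrist"]:
    c=viewer.capture(n); cv2.imwrite(f"pics/{n}0.png",c["pixels"]); np.savez(f"{n}0.npz",**c)
    print(n,{k:v for k,v in c.items() if k not in("pixels","depth")}, (c["depth"]>0).mean())
E
```

```text
pics
{'time_s': 0.0, 'joints': array([ 1.65063248e+01,  2.05904067e+01,  6.31148427e-01, -2.03863820e-02,
       -7.01358750e+01, -1.65066847e+01]), 'qd': array([ 0.00845783,  0.03934151,  0.06450267, -0.04329313, -0.08871353,
       -0.09284212]), 'joint_torque': array([-8.00930356e-04, -5.82726967e+01,  2.93058443e+01,  6.99745238e+00,
        6.93249181e-03, -2.06530804e-04]), 'tcp_pos': array([ 6.74484696e-01, -3.97263530e-05,  2.25613522e-01]), 'eef_rot': array([  95.1186013 ,   89.90295488, -174.88870163]), 'contact_force': array([ 0.80135242,  0.78357006, -0.38947418]), 'moment': array([ 0.0225585 , -0.03913444,  0.0332134 ]), 'gripper_width': 0.08736763253745071} 0.0188
scene {'fx': 434.32116449776925, 'fy': 434.32116449776925, 'cx': 277.30680467820355, 'cy': 211.759853884064, 'rvec': array([ 1.8450828 ,  1.92237175, -0.60258819]), 'tvec': array([-0.15734733, -0.39688845,  1.71943051])} 0.9957738095238096
side {'fx': 385.55281225640493, 'fy': 385.55281225640493, 'cx': 279.9574279117194, 'cy': 208.0503364701406, 'rvec': array([ 0.39578656, -2.56963203,  1.4831266 ]), 'tvec': array([0.5288079 , 0.05169252, 1.20418233])} 0.9959651360544217
wrist {'fx': 347.9747895311014, 'fy': 347.9747895311014, 'cx': 285.51929846041764, 'cy': 209.17200144813984, 'T_tool_cam': array([[-8.99036840e-05, -2.91708657e-01,  9.56507214e-01,
        -1.58332761e-01],
       [ 9.99999577e-01, -9.01910786e-04, -1.81066631e-04,
         1.13404892e-03],
       [ 9.15502877e-04,  9.56506793e-01,  2.91708615e-01,
        -7.97935394e-02],
       [ 0.00000000e+00,  0.00000000e+00,  0.00000000e+00,
         1.00000000e+00]])} 0.9961139455782313
```

View pics/scene0.png

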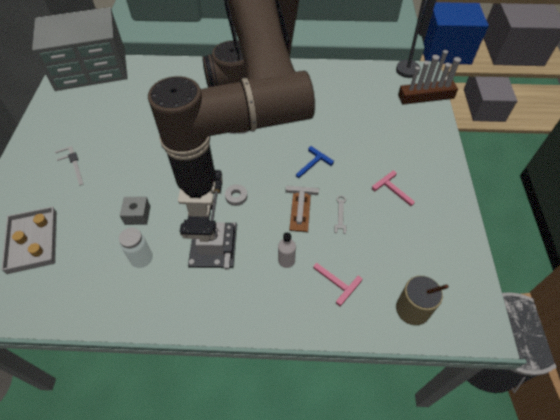

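View pics/side0.png

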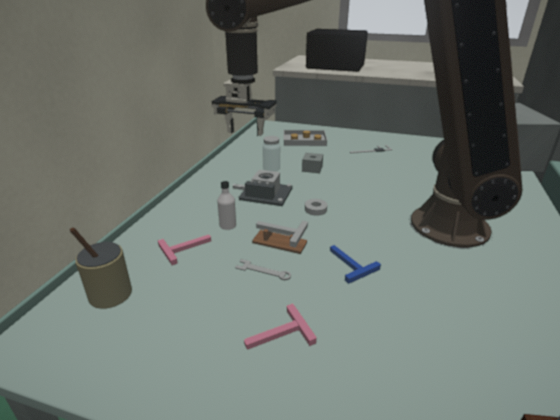

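View pics/wrist0.png

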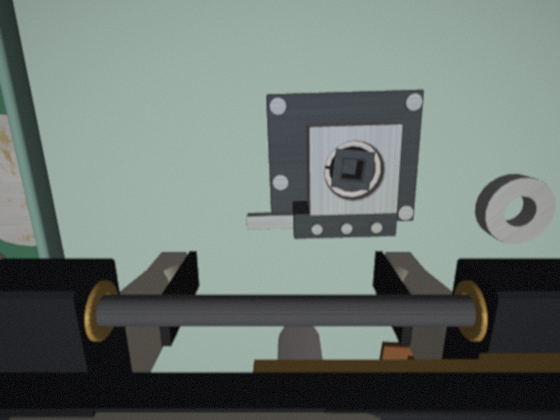

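Scene picture: steel T-key on its wooden rest at about (302,200). Blue T-key at (315,162), pink ones at (393,188) and (338,283). Tool post at (213,243), grey stand with a hole at (135,210), flange (235,194), jar (134,245), oiler (287,250), spanner (341,214).

The only steel-coloured T is the one on the rest. I'll confirm that with a crop and measure.

```bash
cat > h.py <<'E'
import numpy as np,cv2
from scipy.spatial.transform import Rotation as Ro
def cam2world(c,state=None):
    if "rvec" in c:
        R=Ro.from_rotvec(c["rvec"]).as_matrix(); return R.T, -R.T@c["tvec"]
    Rt=Ro.from_euler('xyz',state["eef_rot"],degrees=True).as_matrix()
    T=c["T_tool_cam"]; return Rt@T[:3,:3], Rt@T[:3,3]+state["tcp_pos"]
def ray(c,uv,z,state=None):
    R,o=cam2world(c,state)
    uv=np.atleast_2d(uv).astype(float)
    d=np.c_[(uv[:,0]-c["cx"])/c["fx"],(uv[:,1]-c["cy"])/c["fy"],np.ones(len(uv))]@R.T
    return o+d*((z-o[2])/d[:,2])[:,None]
def cloud(c,state=None):
    R,o=cam2world(c,state); h,w=c["depth"].shape
    u,v=np.meshgrid(np.arange(w),np.arange(h)); d=c["depth"]
    P=np.stack([(u-c["cx"])/c["fx"]*d,(v-c["cy"])/c["fy"]*d,d],-1)
    return P@R.T+o
def load(n):
    z=np.load(n,allow_pickle=True); return {k:(z[k] if z[k].ndim else float(z[k])) for k in z.files}
E
python3 - <<'E'
from h import *
c=load("scene0.npz")
im=c["pixels"][150:290,100:380]; cv2.imwrite("pics/crop1.png",cv2.resize(im,None,fx=2.8,fy=2.8,interpolation=cv2.INTER_CUBIC))
P=cloud(c)
for u,v in [(302,200),(302,189),(287,250),(134,245),(213,243),(135,210),(235,185),(341,214),(30,150)]: print((u,v),P[v,u].round(3))
w=load("wrist0.npz"); s=dict(eef_rot=[95.1186013,89.90295488,-174.88870163],tcp_pos=[.674484696,-4e-5,.2256])
P=cloud(w,s)
for u,v in [(312,172),(350,110),(330,130),(350,170),(400,150),(520,190),(500,100),(300,340)]: print("w",(u,v),P[v,u].round(3))
E
```

```text
(302, 200) [0.466 0.257 0.058]
(302, 189) [0.419 0.257 0.056]
(287, 250) [0.676 0.215 0.101]
(134, 245) [ 0.689 -0.221  0.121]
(213, 243) [ 0.648 -0.006  0.077]
(135, 210) [ 0.522 -0.275  0.052]
(235, 185) [0.388 0.03  0.026]
(341, 214) [0.479 0.388 0.005]
(30, 150) [ 0.231 -0.752 -0.003]
w (312, 172) [ 0.649 -0.021  0.075]
w (350, 110) [ 0.607 -0.073  0.014]
w (330, 130) [ 0.635 -0.057  0.076]
w (350, 170) [ 0.608 -0.015  0.038]
w (400, 150) [ 0.572 -0.04   0.075]
w (520, 190) [0.423 0.009 0.024]
w (500, 100) [ 0.446 -0.083 -0.001]
w (300, 340) [0.656 0.184 0.04 ]
```

View pics/crop1.png

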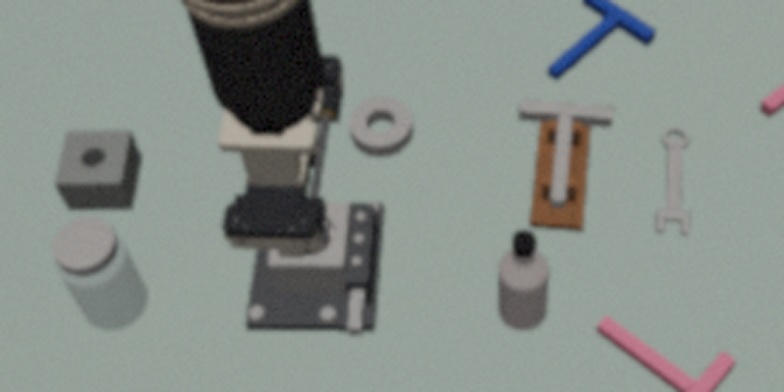

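The crop confirms it: the steel-grey T on the wooden rest is the key. The bar is at scene (302,189), near the robot, and the driving end is at about (298,218), away from it. The blue and pink ones are decoys. Next I'll measure it.

```bash
python3 - <<'E'
from h import *
w=load("wrist0.npz")
im=w["pixels"][85:250,240:440]; cv2.imwrite("pics/crop2.png",cv2.resize(im,None,fx=4,fy=3.6,interpolation=cv2.INTER_CUBIC))
c=load("scene0.npz"); P=cloud(c)
def reg(P,b,z0,z1):
    m=(P[...,0]>b[0])&(P[...,0]<b[1])&(P[...,1]>b[2])&(P[...,1]<b[3])&(P[...,2]>z0)&(P[...,2]<z1); return m
hsv=cv2.cvtColor(c["pixels"],cv2.COLOR_BGR2HSV)
m=reg(P,(.35,.62,.17,.35),.045,.075)&(hsv[...,1]<60)
print(m.sum())
pts=np.argwhere(m); print(pts.min(0),pts.max(0))
v=(m*255).astype(np.uint8)
cv2.imwrite("pics/m.png",cv2.resize(v[160:250,260:350],None,fx=6,fy=6))
q=P[m]
# bar vs shank by x
for x in np.arange(.36,.6,.01):
    k=(q[:,0]>=x)&(q[:,0]<x+.01)
    if k.sum(): print(round(x,2),k.sum(),q[k,1].min().round(3),q[k,1].max().round(3),q[k,1].mean().round(4),np.median(q[k,2]).round(4))
# stand top
m=reg(P,(.42,.62,-.36,-.2),.048,.062); q=P[m]
r=cv2.minAreaRect(q[:,:2].astype(np.float32)*1000); print("stand",r)
side=load("side0.npz"); P=cloud(side); m=reg(P,(.42,.62,-.36,-.2),.048,.062);print("side stand",cv2.minAreaRect(P[m][:,:2].astype(np.float32)*1000))
m=reg(P,(.35,.62,.17,.35),.045,.075);q=P[m];print('side key',cv2.minAreaRect(q[:,:2].astype(np.float32)*1000),np.median(q[:,2]))
E
```

```text
359
[185 286] [222 318]
0.4 13 0.204 0.287 0.234 0.0561
0.41 70 0.204 0.31 0.2528 0.0578
0.42 119 0.204 0.31 0.2595 0.0554
0.43 14 0.251 0.306 0.2707 0.0559
0.44 11 0.247 0.261 0.2535 0.0556
0.45 13 0.247 0.261 0.2546 0.0562
0.46 13 0.248 0.261 0.2535 0.0561
0.47 13 0.248 0.261 0.2554 0.0557
0.48 14 0.245 0.258 0.2516 0.0551
0.49 10 0.245 0.258 0.2501 0.0562
0.5 13 0.245 0.258 0.2518 0.0559
0.51 14 0.245 0.258 0.2519 0.0559
0.52 15 0.242 0.258 0.2497 0.0551
0.53 14 0.242 0.255 0.2491 0.0558
0.54 13 0.243 0.255 0.2495 0.0547
stand ((506.0421447753906, -284.6076965332031), (82.01251983642578, 77.28264617919922), 3.1191985607147217)
side stand ((507.99835205078125, -280.9866943359375), (75.26913452148438, 84.34719848632812), 4.0136590003967285)
side key ((479.86651611328125, 256.1967468261719), (112.98665618896484, 138.94956970214844), 86.63352966308594) 0.053762569240264235
```

View pics/crop2.png

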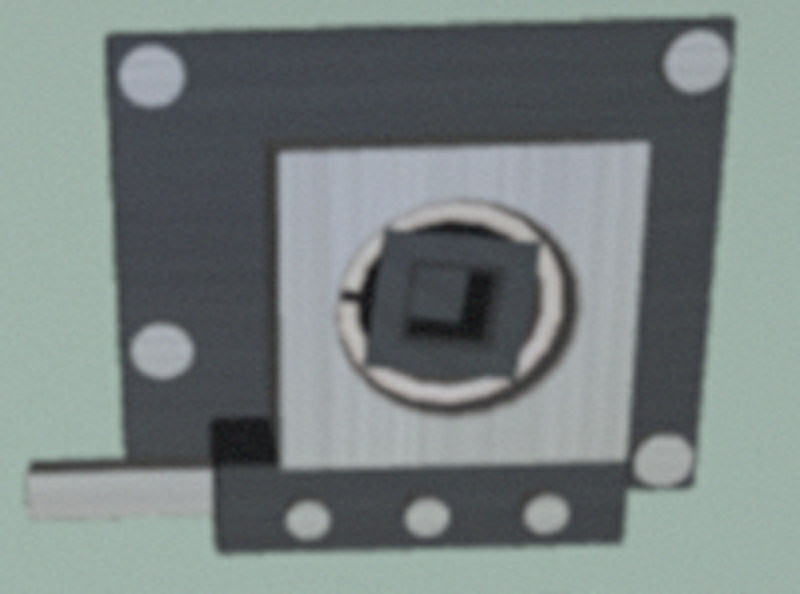

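View pics/m.png

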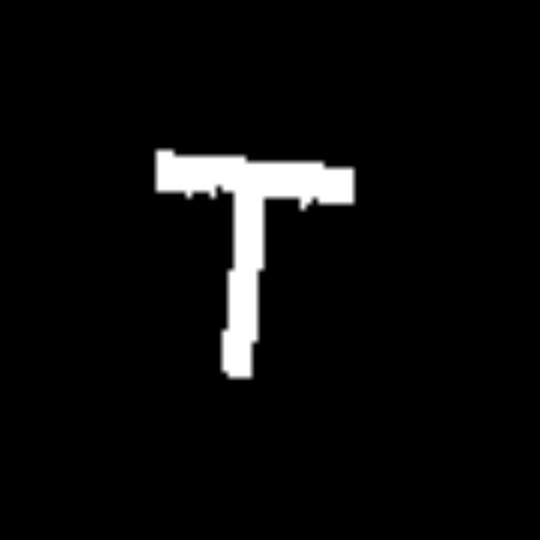

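```bash
python3 - <<'E'
from h import *
w=load("wrist0.npz"); s=dict(eef_rot=[95.1186013,89.90295488,-174.88870163],tcp_pos=[.674484696,-4e-5,.2256])
f=lambda L:np.array(L,float)/[4,3.6]+[240,85]
post=ray(w,f([(278,150),(650,142),(628,467),(282,468)]),.075,s); print("post",post.round(4),post.mean(0).round(4))
print(np.linalg.norm(np.diff(post[[0,1,2,3,0]],axis=0),axis=1).round(4))
sq=ray(w,f([(410,262),(497,270),(487,340),(405,333)]),.067,s);print("sock",sq.round(4),sq.mean(0).round(4))
print(np.linalg.norm(np.diff(sq[[0,1,2,3,0]],axis=0),axis=1).round(4))
cm=ray(w,f([(385,230),(540,243),(513,380),(365,362)]),.067,s);print("cam",cm.mean(0).round(4),np.linalg.norm(np.diff(cm[[0,1,2,3,0]],axis=0),axis=1).round(4))
for q in (post,sq,cm):
    d=np.diff(q[[0,1,2,3,0]],axis=0); print(np.degrees(np.arctan2(d[:,1],d[:,0])).round(1))
el=ray(w,f([(340,302),(575,302),(455,203),(455,410)]),.075,s); print("rim",el.round(4),el[:2].mean(0),el[2:].mean(0))
E
```

```text
post [[ 0.6523 -0.0603  0.075 ]
 [ 0.5719 -0.0621  0.075 ]
 [ 0.5691  0.0199  0.075 ]
 [ 0.6499  0.0201  0.075 ]] [ 0.6108 -0.0206  0.075 ]
[0.0804 0.082  0.0807 0.0804]
sock [[ 0.6212 -0.0321  0.067 ]
 [ 0.6012 -0.03    0.067 ]
 [ 0.6023 -0.0119  0.067 ]
 [ 0.6215 -0.0138  0.067 ]] [ 0.6115 -0.022   0.067 ]
[0.0201 0.0181 0.0192 0.0183]
cam [ 0.6113 -0.0211  0.067 ] [0.0355 0.0357 0.0352 0.0341]
[-1.787e+02  9.200e+01  1.000e-01 -8.820e+01]
[174.1  86.4  -5.6 -91. ]
[174.7  84.1  -7.9 -95.5]
rim [[ 0.6377 -0.0233  0.075 ]
 [ 0.585  -0.0233  0.075 ]
 [ 0.6133 -0.0477  0.075 ]
 [ 0.6104  0.0046  0.075 ]] [ 0.61135997 -0.02331129  0.075     ] [ 0.61182536 -0.02154272  0.075     ]
```

```bash
python3 -m creep '[{"ax":43,"ty":0.10,"tz":0.12},{"ax":43,"ty":0.10,"tz":0.12},{"ax":43,"ty":0.10,"tz":0.12},{"ax":43,"ty":0.10,"tz":0.12},{"ax":43,"ty":0.10,"tz":0.12,"fingers":0.06}]'; python3 -c "
from plant import r;s=r.get_state();print(s['joints'].round(2),s['tcp_pos'].round(4),s['eef_rot'])"
```

```text
[ 1.651e+01  2.058e+01  6.500e-01 -1.000e-02 -7.014e+01 -1.651e+01] [ 0.6746 -0.      0.2258] [  96.59911006   89.9259581  -173.40566592]invalid input
```

```bash
python3 -m creep '[{"ax":8,"ty":0.03,"tz":0.03},{"ax":16,"ty":0.06,"tz":0.06}]'; echo; python3 -c "
from plant import r;s=r.get_state();print(s['time_s'],s['joints'].round(2),s['tcp_pos'].round(4),s['eef_rot'])"
```

```text
0.15 [ 1.651e+01  2.058e+01  6.500e-01 -1.000e-02 -7.014e+01 -1.651e+01] [ 0.6746 -0.      0.2258] [  96.59911006   89.9259581  -173.40566592]invalid input
```

```bash
python3 -m creep '[{"ax":8,"ay":0,"az":0,"tx":0,"ty":0.03,"tz":0.03,"fingers":0.087}]'; echo; python3 -c "
from plant import r;s=r.get_state();print(s['time_s'],s['joints'].round(2),s['tcp_pos'].round(4),s['eef_rot'])"
```

```text
time_s: 0.25
tcp_pos: [0.6463, 0.0281, 0.2249]
eef_rot: [139.8, 89.9, -138.3]
contact_force: [-0.7, 1.1, 0.6]
gripper_width: 0.0869

0.25 [ 1.976e+01  1.804e+01 -3.210e+00  5.000e-02 -6.885e+01 -2.792e+01] [0.6463 0.0281 0.2249] [ 139.80429531   89.88575782 -138.33648824]
```

```bash
cat > rel.py <<'E'
# usage: rel.py x y z  dirx(3) dirz(3) -> needed turn & shift in current tool axes; logs state
import sys,json
from h import *
from plant import r
def st():
    s=r.get_state(); f=open("log.jsonl","a"); f.write(json.dumps(dict(j=list(s["joints"]),p=list(s["tcp_pos"]),e=list(s["eef_rot"])))+"\n"); return s
def rel(p,X,Z):
    s=st(); R=Ro.from_euler('xyz',s["eef_rot"],degrees=True).as_matrix()
    X=np.array(X,float);X/=np.linalg.norm(X);Z=np.array(Z,float);Z-=X*(X@Z);Z/=np.linalg.norm(Z)
    G=np.c_[X,np.cross(Z,X),Z]
    print("t",s["time_s"],"turn",Ro.from_matrix(R.T@G).as_rotvec(degrees=True).round(1),"shift",(R.T@(np.array(p)-s["tcp_pos"])).round(4))
    print("J",s["joints"].round(1),"tcp",s["tcp_pos"].round(4),"x",R[:,0].round(3),"z",R[:,2].round(3),"F",s["contact_force"].round(1),"w",round(s["gripper_width"],4))
if __name__=="__main__":
    a=[float(v) for v in sys.argv[1:]]
    rel(a[:3],a[3:6],a[6:9])
E
python3 -m creep '[{"ax":43,"ay":0,"az":0,"tx":0,"ty":0.106,"tz":0.1,"fingers":0.06},{"ax":43,"ay":0,"az":0,"tx":0,"ty":0.106,"tz":0.1,"fingers":0.06},{"ax":43,"ay":0,"az":0,"tx":0,"ty":0.106,"tz":0.1,"fingers":0.06},{"ax":43,"ay":0,"az":0,"tx":0,"ty":0.106,"tz":0.1,"fingers":0.06},{"ax":43,"ay":0,"az":0,"tx":0,"ty":0.106,"tz":0.1,"fingers":0.06}]'
python3 rel.py 0.464 0.2533 0.18 0 0 -1 0.998 -0.057 0
```

```text
time_s: 0.75
tcp_pos: [0.5528, 0.1453, 0.2269]
eef_rot: [17.5, 90.0, 58.0]
contact_force: [0.4, -0.5, -0.2]
gripper_width: 0.0608
t 0.75 turn [43.7  0.  -0. ] shift [0.0469 0.1398 0.0025]
J [ 34.3  10.8 -12.6  -0.  -66.5 -83.8] tcp [0.5528 0.1453 0.2269] x [ 0.  0. -1.] z [0.761 0.649 0.001] F [ 0.4 -0.5 -0.2] w 0.0608
```

```bash
python3 -m creep '[{"ax":43.7,"ay":0,"az":0,"tx":0,"ty":0.14,"tz":0.0025,"fingers":0.06},{"ax":43.7,"ay":0,"az":0,"tx":0,"ty":0.14,"tz":0.0025,"fingers":0.06},{"ax":43.7,"ay":0,"az":0,"tx":0,"ty":0.14,"tz":0.0025,"fingers":0.06},{"ax":43.7,"ay":0,"az":0,"tx":0,"ty":0.14,"tz":0.0025,"fingers":0.06},{"ax":43.7,"ay":0,"az":0,"tx":0,"ty":0.14,"tz":0.0025,"fingers":0.06}]'
python3 - <<'E'
from rel import *
from plant import viewer
rel([0.464,0.2533,0.031],[0,0,-1],[.998,-.057,0])
s=r.get_state();c=viewer.capture("wrist"); cv2.imwrite("pics/w1.png",c["pixels"]); np.savez("w1.npz",**c,eef_rot=s["eef_rot"],tcp_pos=s["tcp_pos"])
P=cloud(c,s)
m=(P[...,0]>.35)&(P[...,0]<.6)&(P[...,1]>.17)&(P[...,1]<.33)&(P[...,2]>.048)&(P[...,2]<.065)
q=P[m]
for x in np.arange(.4,.57,.01):
    k=(q[:,0]>=x)&(q[:,0]<x+.01)
    if k.sum()>3: print(round(x,2),k.sum(),q[k,1].min().round(3),q[k,1].max().round(3),q[k,1].mean().round(4),np.median(q[k,2]).round(4))
E
```

```text
time_s: 1.25
tcp_pos: [0.4633, 0.253, 0.2266]
eef_rot: [100.7, 90.0, 101.0]
contact_force: [-0.2, -0.7, -0.8]
gripper_width: 0.0603
t 1.25 turn [ 3.6 -0.  -0. ] shift [0.1956 0.0003 0.0007]
J [  49.9    6.6  -17.8   -0.   -65.6 -139.6] tcp [0.4633 0.253  0.2266] x [-0.  0. -1.] z [ 1.     0.006 -0.   ] F [-0.2 -0.7 -0.8] w 0.0603
0.4 266 0.201 0.274 0.2273 0.0575
0.41 1266 0.2 0.309 0.2538 0.0582
0.42 896 0.2 0.309 0.2635 0.058
0.43 175 0.246 0.261 0.2535 0.0562
0.44 172 0.245 0.261 0.2528 0.0563
0.45 172 0.244 0.26 0.2523 0.0562
0.46 166 0.244 0.26 0.2517 0.0563
0.47 160 0.243 0.259 0.251 0.0563
0.48 153 0.243 0.259 0.2503 0.0562
0.49 152 0.242 0.258 0.2497 0.0563
0.5 149 0.242 0.257 0.2493 0.0563
0.51 145 0.241 0.256 0.2484 0.0562
0.52 139 0.24 0.256 0.248 0.0562
0.53 141 0.24 0.255 0.2472 0.0563
0.54 76 0.24 0.254 0.2472 0.0561
```

View pics/w1.png

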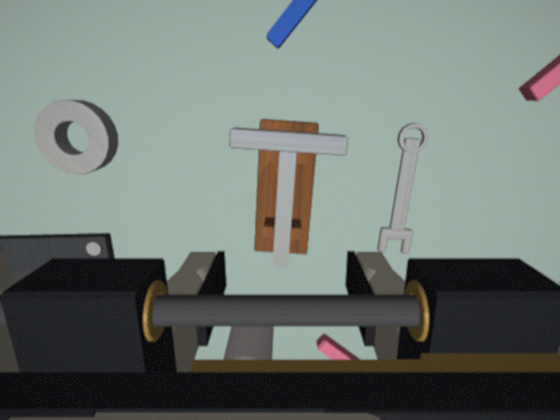

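```bash
python3 - <<'E'
import numpy as np,json
D=[([16.507,20.58,.65,0,-70.14,-16.51],[.6746,0,.2258]),([19.76,18.04,-3.21,.05,-68.85,-27.92],[.6463,.0281,.2249])]
for l in open("log.jsonl"):
    d=json.loads(l); D.append((d["j"],d["p"]))
A=[];b=[]
for j,p in D:
    r=np.hypot(p[0],p[1]); az=np.arctan2(p[1],p[0]); lat=r*np.sin(np.radians(j[0])-az); rho=r*np.cos(np.radians(j[0])-az)
    t2=np.radians(j[1]); q=np.radians(j[1]-j[2]); print(np.round([lat,rho,p[2],j[1]-j[2]-j[4]],4))
    A.append([1,0,np.sin(t2),np.cos(q)]);b.append(rho)
    A.append([0,1,np.cos(t2),-np.sin(q)]);b.append(p[2])
x,res,rk,sv=np.linalg.lstsq(np.array(A),np.array(b),rcond=None); print(x,res,rk,sv, np.array(A)@x-b)
E
```

```text
[ 0.1917  0.6468  0.2258 90.07  ]
[ 0.1921  0.6177  0.2249 90.1   ]
[ 0.1917  0.5384  0.2269 89.9724]
[ 0.1917  0.4918  0.2266 89.9896]
[ 0.00282477 -0.17738426  0.59866008  0.46106012] [1.44937373e-07] 4 [2.92574012 2.72379872 0.13822675 0.04311237] [-8.65553004e-05  1.08294492e-04  1.86006446e-04 -1.59708536e-04
 -2.21937308e-04  2.17125744e-05  1.22486163e-04  2.97014695e-05]
```

Before picking I'll tilt the tool at height. That tells me the wrist geometry, because the key has to end up pointing down with the gripper tilted.

```bash
cat > tgt.py <<'E'
from rel import *
k=np.array([.9978,-.067,0])
def pick(a,dz,back=0.015,kx=-.068):
    a=np.radians(a); X=k*np.cos(a)+np.array([0,0,-1])*np.sin(a); Z=k*np.sin(a)+np.array([0,0,1])*np.cos(a)
    G=np.array([.548,.2459,.048])+kx*k
    rel(G+back*X+[0,0,dz],X,Z)
E
python3 -c "
from tgt import *
pick(60,.16)"
```

```text
t 1.3 turn [  3.5 -30.   -1. ] shift [ 0.0316 -0.0024  0.0239]
J [  49.9    6.7  -17.8   -0.   -65.6 -140.1] tcp [0.4638 0.2524 0.2266] x [-0.  0. -1.] z [ 1.    -0.004 -0.   ] F [0.6 0.  0.6] w 0.0602
```

```bash
python3 -m creep '[{"ax":3.5,"ay":-30,"az":-1,"tx":0.02,"ty":-0.0024,"tz":0.024,"fingers":0.06},{"ax":3.5,"ay":-30,"az":-1,"tx":0.02,"ty":-0.0024,"tz":0.024,"fingers":0.06},{"ax":3.5,"ay":-30,"az":-1,"tx":0.02,"ty":-0.0024,"tz":0.024,"fingers":0.06},{"ax":3.5,"ay":-30,"az":-1,"tx":0.02,"ty":-0.0024,"tz":0.024,"fingers":0.06}]'
python3 -c "
from tgt import *
pick(60,.0)"
```

```text
time_s: 1.7
tcp_pos: [0.5069, 0.2309, 0.2285]
eef_rot: [-1.1, 64.1, -1.0]
contact_force: [0.6, -1.3, -0.3]
gripper_width: 0.06
t 1.7 turn [ 3.6 -4.1 -1.4] shift [ 0.1654  0.0207 -0.1018]
J [  56.3   -3.2  -45.9   36.3  -38.4 -173.3] tcp [0.5069 0.2309 0.2285] x [ 0.437 -0.008 -0.899] z [0.899 0.003 0.437] F [ 0.6 -1.3 -0.3] w 0.06
```

```bash
cat > kin.py <<'E'
import numpy as np,json
from scipy.spatial.transform import Rotation as Ro
from scipy.optimize import least_squares
C=np.array([[1,0,0],[0,0,1],[0,-1,0]],float) # tool x=X, y=-Z, z=Y (columns)
def fk(j,prm):
    a1,hp,L2,d4,d6,e,f,s4,lat=prm
    q=np.radians(j); r=lambda ax,t:Ro.from_euler(ax,t).as_matrix()
    B=r('z',q[0]); F=B@r('y',q[1]-q[2]); E=F@r('x',s4*q[3]); H=E@r('y',-q[4]); R=H@r('x',-q[5])@C
    sh=B@np.array([a1+L2*np.sin(q[1]),-lat,hp+d6+L2*np.cos(q[1])])
    W=sh+F@np.array([d4,0,0])+E@np.array([0,-e,0])+E@np.array([0,0,0])+H@np.array([0,0,f])
    return W+R@np.array([d6,0,0]),R
def data():
    D=[([16.507,20.58,.65,0,-70.14,-16.51],[.6746,0,.2258],None),([19.76,18.04,-3.21,.05,-68.85,-27.92],[.6463,.0281,.2249],None)]
    for l in open("log.jsonl"):
        d=json.loads(l); D.append((d["j"],d["p"],d["e"]))
    return D
LIM=np.array([[-176.03,176.03],[-82.01,121.73],[-58.28,71.71],[-173.87,95.51],[-174.79,-.11],[-173.66,173.66]])
def fit(free_e=True):
    D=data(); best=None
    for s4 in (1,-1):
        def f(x):
            p=[x[0],x[1],x[2],x[3],x[4],x[5] if free_e else 0,x[6] if free_e else 0,s4,.1918-(x[5] if free_e else 0)]; o=[]
            for j,pp,e in D:
                P,R=fk(j,p); o+=list(P-pp)
                if e is not None: o+=list(.1*(Ro.from_euler('xyz',e,degrees=True).inv()*Ro.from_matrix(R)).as_rotvec())
            return np.array(o+[(x[0])*.01,x[5]*1e-3,x[6]*1e-3])
        s=least_squares(f,[0,-.177,.6,.46,.35,0,0])
        p=[*s.x[:5],s.x[5] if free_e else 0,s.x[6] if free_e else 0,s4,.1918-(s.x[5] if free_e else 0)]
        if best is None or s.cost<best[0]: best=(s.cost,p,np.abs(s.fun).max())
    return best
if __name__=="__main__":
    for fe in (False,True): print(fit(fe))
E
python3 kin.py
```

```text
(np.float64(0.000578417095533779), [np.float64(0.3205248431962857), np.float64(-0.2466982413134212), np.float64(0.539375869184571), np.float64(0.13358612729064934), np.float64(0.2991333092044532), 0, 0, -1, 0.1918], np.float64(0.016319489912361845))
(np.float64(3.14203935310712e-08), [np.float64(-0.0003681499380269321), np.float64(-0.1794768973612398), np.float64(0.6014301816995393), np.float64(0.4626501145617624), np.float64(0.3791895270745693), np.float64(0.19091216612713047), np.float64(0.0012677941756297113), -1, np.float64(0.0008878338728695312)], np.float64(0.00019091216612713048))
```

```bash
cat >> kin.py <<'E'
def ik(P,X,Z,prm,seeds=60,all=False,start=None):
    G=np.c_[X,np.cross(Z,X),Z]; rng=np.random.default_rng(0); out=[]
    S=[start] if start is not None else [rng.uniform(LIM[:,0],LIM[:,1]) for _ in range(seeds)]
    for s0 in S:
        f=lambda j:np.r_[(fk(j,prm)[0]-P)*5,(Ro.from_matrix(G.T@fk(j,prm)[1])).as_rotvec()]
        s=least_squares(f,np.clip(s0,LIM[:,0]+.5,LIM[:,1]-.5),bounds=(LIM[:,0],LIM[:,1]),max_nfev=60,x_scale=50)
        if s.cost<1e-6 and not any(np.abs(s.x-o).max()<1 for o in out): out.append(s.x)
    return out
def pts(j,p):
    a1,hp,L2,d4,d6,e,f,s4,lat=p
    q=np.radians(j); r=lambda ax,t:Ro.from_euler(ax,t).as_matrix()
    B=r('z',q[0]); F=B@r('y',q[1]-q[2]); E=F@r('x',s4*q[3])
    el=B@np.array([a1+L2*np.sin(q[1]),-lat,hp+d6+L2*np.cos(q[1])]); w1=el+F@np.array([d4,0,0]); return el,w1,w1+E@np.array([0,-e,0])
E
cat > opt.py <<'E'
from kin import *
prm=fit()[1]
k=np.array([.9978,-.067,0]); dn=np.array([0,0,-1.])
for a in (60,75,90):
    ar=np.radians(a)
    for s in (1,-1):
        X=k*np.cos(ar)+dn*np.sin(ar); Z=s*(k*np.sin(ar)-dn*np.cos(ar))
        G=np.array([.548,.2459,.048])-.068*k
        for o in ik(G+.015*X,X,Z,prm): print("pick",a,s,o.round(0),[v.round(2) for v in pts(o,prm)])
        for n in range(4):
            y=np.radians(-5.3+90*n); h=np.array([np.cos(y),np.sin(y),0])
            X=np.cos(ar)*dn-np.sin(ar)*h; Z=s*(np.sin(ar)*dn+np.cos(ar)*h)
            for o in ik(np.array([.611,-.0215,.037+.068])+.015*X,X,Z,prm): print("  ins",a,s,"toolyaw",round(-5.3+90*n+180)%360,o.round(0),[v.round(2) for v in pts(o,prm)])
E
time python3 opt.py
```

```text
ins 60 1 toolyaw 175 [   8.   57.   33.  -14. -124. -105.] [array([0.5 , 0.07, 0.52]), array([0.92, 0.13, 0.33]), array([ 0.92, -0.05,  0.29])]
  ins 60 1 toolyaw 265 [ 36.  40. -26.  42. -77. -72.] [array([0.31, 0.23, 0.66]), array([0.46, 0.34, 0.24]), array([0.64, 0.29, 0.29])]
  ins 60 1 toolyaw 355 [ -31.   21.  -52. -148.  -46. -100.] [array([ 0.18, -0.11,  0.76]), array([ 0.3 , -0.18,  0.32]), array([0.3 , 0.01, 0.29])]
  ins 60 1 toolyaw 85 [ -21.   37.    4.  -57.  -85. -144.] [array([ 0.34, -0.13,  0.68]), array([ 0.7 , -0.27,  0.42]), array([ 0.58, -0.34,  0.29])]
  ins 60 -1 toolyaw 175 [   8.   57.   33.  -14. -124.   75.] [array([0.5 , 0.07, 0.52]), array([0.92, 0.13, 0.33]), array([ 0.92, -0.05,  0.29])]
  ins 60 -1 toolyaw 265 [ 36.  40. -26.  42. -77. 108.] [array([0.31, 0.23, 0.66]), array([0.46, 0.34, 0.24]), array([0.64, 0.29, 0.29])]
  ins 60 -1 toolyaw 355 [ -31.   21.  -52. -148.  -46.   80.] [array([ 0.18, -0.11,  0.76]), array([ 0.3 , -0.18,  0.32]), array([0.3 , 0.01, 0.29])]
  ins 60 -1 toolyaw 85 [-21.  37.   4. -57. -85.  36.] [array([ 0.34, -0.13,  0.68])
[... 1943 characters left out ...]
4, 0.15, 0.76]), array([0.34, 0.38, 0.41]), array([0.48, 0.25, 0.41])]
  ins 90 -1 toolyaw 175 [   7.   73.   49.  -28. -153.   65.] [array([0.57, 0.07, 0.38]), array([0.99, 0.12, 0.19]), array([ 0.97, -0.06,  0.11])]
  ins 90 -1 toolyaw 265 [ 38.  56. -24.  47. -97.  97.] [array([0.39, 0.31, 0.54]), array([0.46, 0.36, 0.08]), array([0.64, 0.34, 0.11])]
  ins 90 -1 toolyaw 355 [ -35.   70.  -57. -144. -121.  111.] [array([ 0.46, -0.33,  0.41]), array([ 0.23, -0.17,  0.04]), array([0.25, 0.01, 0.11])]
  ins 90 -1 toolyaw 85 [ -29.   53.   10.  -73. -107.   46.] [array([ 0.42, -0.23,  0.56]), array([ 0.71, -0.4 ,  0.24]), array([ 0.58, -0.38,  0.11])]
real	1m57.958s
user	1m58.473s
sys	0m0.068s
```

```bash
cat > opt2.py <<'E'
from kin import *
prm=fit()[1]; print(np.round(prm,4))
k=np.array([.9978,-.067,0]); dn=np.array([0,0,-1.])
for a,kx in ((90,-.09),(82,-.088)):
    ar=np.radians(a)
    X=k*np.cos(ar)+dn*np.sin(ar); Z=(k*np.sin(ar)-dn*np.cos(ar))
    G=np.array([.548,.2459,.048])+kx*k
    for o in ik(G+.017*X,X,Z,prm,start=np.array([48,20,-30,0,-40,-150.])): print("pick",a,o.round(1),[v.round(2) for v in pts(o,prm)])
    y=np.radians(-5.3); h=np.array([np.cos(y),np.sin(y),0])
    X=np.cos(ar)*dn-np.sin(ar)*h; Z=(np.sin(ar)*dn+np.cos(ar)*h)
    for z in (.037,.08,.12,.16):
        for o in ik(np.array([.611,-.0215,z-kx])+.017*X,X,Z,prm,start=np.array([8,68,44,-20,-145,-110])): print("  ins",a,z,o.round(1),[v.round(2) for v in pts(o,prm)])
E
python3 opt2.py
```

```text
[-4.000e-04 -1.795e-01  6.014e-01  4.627e-01  3.792e-01  1.909e-01
  1.300e-03 -1.000e+00  9.000e-04]
pick 90 [  50.3   18.8  -32.1   -0.   -39.1 -144.2] [array([0.12, 0.15, 0.77]), array([0.31, 0.37, 0.41]), array([0.46, 0.25, 0.41])]
  ins 90 0.037 [   6.7   71.2   48.   -28.4 -154.  -115.9] [array([0.57, 0.07, 0.39]), array([0.99, 0.12, 0.21]), array([ 0.97, -0.06,  0.13])]
  ins 90 0.08 [   6.4   68.3   48.3  -31.3 -157.  -119.2] [array([0.55, 0.06, 0.42]), array([0.99, 0.11, 0.26]), array([ 0.97, -0.06,  0.17])]
  ins 90 0.12 [   6.    65.7   49.3  -35.3 -160.2 -123.7] [array([0.54, 0.06, 0.45]), array([0.99, 0.1 , 0.32]), array([ 0.97, -0.06,  0.21])]
  ins 90 0.16 [   5.2   63.2   51.2  -41.8 -164.1 -130.7] [array([0.53, 0.05, 0.47]), array([0.98, 0.09, 0.38]), array([ 0.97, -0.06,  0.25])]
pick 82 [  54.5   15.9  -43.1   14.8  -27.6 -161.3] [array([0.1 , 0.13, 0.78]), array([0.23, 0.33, 0.38]), array([0.41, 0.25, 0.41])]
  ins 82 0.037 [   7.2   67.9   44.8  -23.  -146.6 -111.3] [array([0.55, 0.07, 0.43]), array([0.97, 0.12, 0.25]), array([ 0.97, -0.06,  0.18])]
  ins 82 0.08 [   7.1   65.2   45.4  -24.8 -149.6 -113.5] [array([0.54, 0.07, 0.45]), array([0.97, 0.12, 0.3 ]), array([ 0.97, -0.06,  0.22])]
  ins 82 0.12 [   6.9   62.9   46.5  -27.2 -152.8 -116.3] [array([0.53, 0.06, 0.47]), array([0.97, 0.12, 0.34]), array([ 0.97, -0.06,  0.26])]
  ins 82 0.16 [   6.5   60.7   48.3  -30.6 -156.4 -120.1] [array([0.52, 0.06, 0.49]), array([0.97, 0.11, 0.39]), array([ 0.97, -0.06,  0.3 ])]
```

```bash
python3 -c "
from tgt import *
pick(82,.10,.017,-.088)"
```

```text
t 1.7 turn [ 3.8 17.9 -0.6] shift [ 0.068   0.0216 -0.0823]
J [  56.3   -3.2  -45.9   36.3  -38.4 -173.3] tcp [0.5069 0.2309 0.2285] x [ 0.437 -0.008 -0.899] z [0.899 0.003 0.437] F [ 0.6 -1.3 -0.3] w 0.06
```

```bash
python3 -m creep '[{"ax":3.8,"ay":17.9,"az":-0.6,"tx":0.068,"ty":0.0216,"tz":-0.0823,"fingers":0.06},{"ax":3.8,"ay":17.9,"az":-0.6,"tx":0.068,"ty":0.0216,"tz":-0.0823,"fingers":0.06},{"ax":3.8,"ay":17.9,"az":-0.6,"tx":0.068,"ty":0.0216,"tz":-0.0823,"fingers":0.06},{"ax":3.8,"ay":17.9,"az":-0.6,"tx":0.068,"ty":0.0216,"tz":-0.0823,"fingers":0.06}]'
python3 -c "
from tgt import *
pick(82,.0,.017,-.088)"
```

```text
time_s: 2.1
tcp_pos: [0.4664, 0.2551, 0.1333]
eef_rot: [3.7, 82.1, -1.0]
contact_force: [0.2, -0.1, 0.2]
gripper_width: 0.0602
t 2.1 turn [-0.8 -0.1 -0.4] shift [ 0.1007 -0.0047 -0.0175]
J [  54.6    8.   -34.     9.4  -43.9 -155.7] tcp [0.4664 0.2551 0.1333] x [ 0.137 -0.002 -0.991] z [ 0.987 -0.08   0.137] F [ 0.2 -0.1  0.2] w 0.0602
```

```bash
python3 -m creep '[{"ax":-0.8,"ay":0,"az":-0.4,"tx":0.02,"ty":-0.0047,"tz":-0.008,"fingers":0.06},{"ax":-0.8,"ay":0,"az":-0.4,"tx":0.04,"ty":-0.0047,"tz":-0.01,"fingers":0.06},{"ax":-0.8,"ay":0,"az":-0.4,"tx":0.05,"ty":-0.0047,"tz":-0.0105,"fingers":0.06},{"ax":-0.8,"ay":0,"az":-0.4,"tx":0.05,"ty":-0.0047,"tz":-0.0105,"fingers":0.06}]'
python3 -c "
from tgt import *
pick(82,.0,.017,-.088)"
```

```text
time_s: 2.5
tcp_pos: [0.4623, 0.2507, 0.0836]
eef_rot: [0.3, 82.0, -3.5]
contact_force: [0.6, 0.3, 0.5]
gripper_width: 0.0599
t 2.5 turn [-0.  0. -0.] shift [ 0.0519  0.0009 -0.0071]
J [  54.7   11.2  -38.9   11.6  -36.2 -157.7] tcp [0.4623 0.2507 0.0836] x [ 0.139 -0.009 -0.99 ] z [ 0.988 -0.067  0.139] F [0.6 0.3 0.5] w 0.0599
```

```bash
python3 -m creep '[{"ax":0,"ay":0,"az":0,"tx":0.026,"ty":0.0009,"tz":-0.0036,"fingers":0.06},{"ax":0,"ay":0,"az":0,"tx":0.0519,"ty":0.0009,"tz":-0.0071,"fingers":0.06},{"ax":0,"ay":0,"az":0,"tx":0.0519,"ty":0.0009,"tz":-0.0071,"fingers":0.06},{"ax":0,"ay":0,"az":0,"tx":0.0519,"ty":0.0009,"tz":-0.0071,"fingers":0.03},{"ax":0,"ay":0,"az":0,"tx":0.0519,"ty":0.0009,"tz":-0.0071,"fingers":0.02}]' 40
python3 -c "
from tgt import *
pick(82,.0,.017,-.088)"
```

```text
time_s: 3.0
tcp_pos: [0.4637, 0.2535, 0.0334]
eef_rot: [1.8, 81.9, -2.1]
contact_force: [0.1, 0.5, 1.3]
gripper_width: 0.0495
t 3.0 turn [-0.1  0.1 -0.3] shift [ 0.0021 -0.002  -0.0013]
J [  54.5   15.7  -42.8   14.7  -27.7 -161.2] tcp [0.4637 0.2535 0.0334] x [ 0.141 -0.005 -0.99 ] z [ 0.988 -0.068  0.141] F [0.1 0.5 1.3] w 0.0495
```

```bash
python3 -m creep '[{"ax":0,"ay":0,"az":0,"tx":0,"ty":0,"tz":0,"fingers":0.0},{"ax":0,"ay":0,"az":0,"tx":0,"ty":0,"tz":0,"fingers":0.0},{"ax":0,"ay":0,"az":0,"tx":0,"ty":0,"tz":0,"fingers":0.0},{"ax":0,"ay":0,"az":0,"tx":0,"ty":0,"tz":0,"fingers":0.0}]' 60
python3 - <<'E'
from tgt import *
from plant import viewer
pick(82,.0,.017,-.088)
c=viewer.capture("side"); cv2.imwrite("pics/s1.png",cv2.resize(c["pixels"][150:290,200:360],None,fx=4.5,fy=4.2,interpolation=cv2.INTER_CUBIC))
E
```

```text
time_s: 3.4
tcp_pos: [0.4629, 0.2527, 0.032]
eef_rot: [1.3, 82.0, -2.6]
contact_force: [0.1, -0.7, 0.6]
gripper_width: 0.0176
t 3.4 turn [-0.1  0.  -0.2] shift [ 0.0008 -0.0011 -0.0004]
J [  54.5   15.8  -43.    14.7  -27.6 -161.2] tcp [0.4629 0.2527 0.032 ] x [ 0.14  -0.006 -0.99 ] z [ 0.988 -0.068  0.14 ] F [ 0.1 -0.7  0.6] w 0.0176
```

View pics/s1.png

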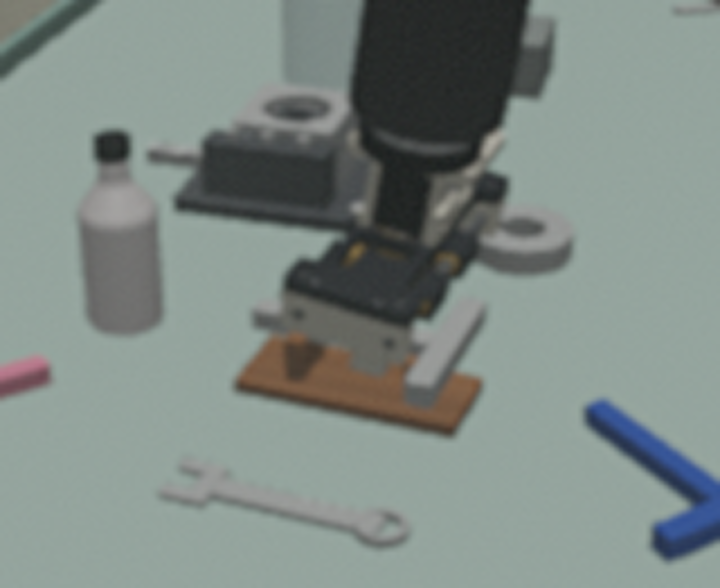

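The side crop shows the fingers closed on the shank between the cross-pieces, with the bar free near (445,350). I'll finish the grip and lift.

```bash
python3 -m creep '[{"ax":0,"ay":0,"az":0,"tx":0,"ty":0,"tz":0,"fingers":0.0},{"ax":0,"ay":0,"az":0,"tx":-0.02,"ty":0,"tz":0.003,"fingers":0.0},{"ax":0,"ay":0,"az":0,"tx":-0.06,"ty":0,"tz":0.0085,"fingers":0.0},{"ax":0,"ay":0,"az":0,"tx":-0.1,"ty":0,"tz":0.014,"fingers":0.0},{"ax":0,"ay":0,"az":0,"tx":-0.15,"ty":0,"tz":0.021,"fingers":0.0}]' 60
python3 - <<'E'
from tgt import *
from plant import viewer
pick(82,.16,.017,-.088)
s=r.get_state()
c=viewer.capture("side"); cv2.imwrite("pics/s2.png",cv2.resize(c["pixels"][100:290,180:380],None,fx=4,fy=3.1,interpolation=cv2.INTER_CUBIC))
w=viewer.capture("wrist"); cv2.imwrite("pics/w2.png",w["pixels"]);np.savez("w2.npz",**w,eef_rot=s["eef_rot"],tcp_pos=s["tcp_pos"])
E
```

```text
time_s: 3.95
tcp_pos: [0.4611, 0.2509, 0.1822]
eef_rot: [-0.2, 82.2, -4.1]
contact_force: [1.3, 2.1, -3.4]
gripper_width: 0.0154
t 3.95 turn [-0.1 -0.2  0. ] shift [-0.0087  0.0009  0.0026]
J [  55.     4.5  -30.4    8.6  -51.4 -154.1] tcp [0.4611 0.2509 0.1822] x [ 0.136 -0.01  -0.991] z [ 0.988 -0.068  0.136] F [ 1.3  2.1 -3.4] w 0.0154
```

View pics/s2.png

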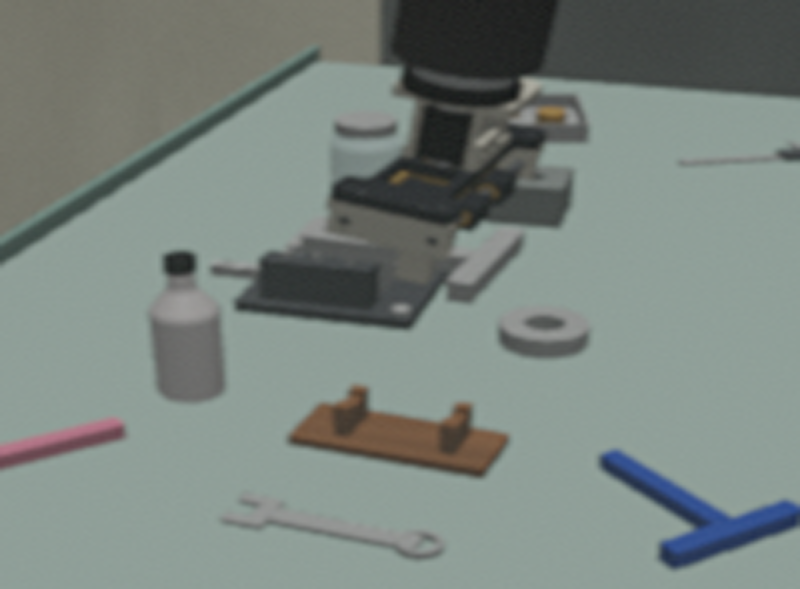

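View pics/w2.png

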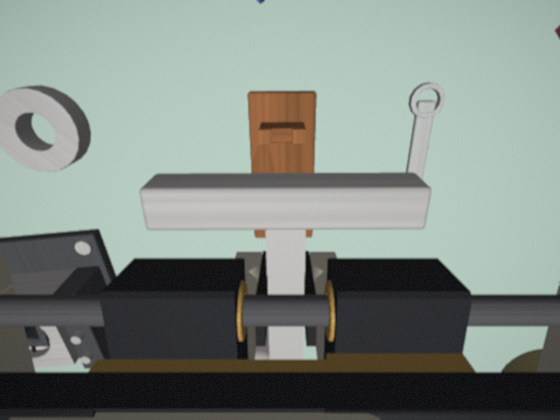

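```bash
python3 - <<'E'
from h import *
w=load("w2.npz"); d=w["depth"]; h,wd=d.shape
u,v=np.meshgrid(np.arange(wd),np.arange(h))
P=np.stack([(u-w["cx"])/w["fx"]*d,(v-w["cy"])/w["fy"]*d,d],-1); T=w["T_tool_cam"]; P=P@T[:3,:3].T+T[:3,3]
def fitp(m):
    q=P[m]; c=q.mean(0); _,s,V=np.linalg.svd(q-c); print(m.sum(),c.round(4),"n",V[2].round(3),"l",V[0].round(3),"rms",(s[2]/len(q)**.5).round(5)); return q
r=lambda a,b,c_,e:(u>=a)&(u<b)&(v>=c_)&(v<e)&(d>0)
q=fitp(r(160,415,196,222))   # top face of bar?
q2=fitp(r(160,415,176,186))
q3=fitp(r(272,300,235,290))
for vv in (172,176,180,184,188,192,200,210,220,226,232,240,260,280,340,355): print(vv,P[vv,285].round(4),P[vv,200].round(4))
row=P[205]; g=[i for i in range(120,450) if abs(row[i,2]-row[285,2])<.015]; print(g[0],g[-1],row[g[0]].round(4),row[g[-1]].round(4))
E
```

```text
6607 [-0.0325 -0.0003 -0.042 ] n [ 0.987 -0.002 -0.159] l [-0.002 -1.    -0.001] rms 0.00056
2544 [-0.0249 -0.0003 -0.0512] n [-0.128 -0.002 -0.992] l [-0.01   1.    -0.001] rms 0.00021
1536 [-0.027  -0.0008 -0.017 ] n [ 0.99  -0.005 -0.143] l [0.143 0.    0.99 ] rms 0.00052
172 [ 0.179  -0.0014 -0.0154] [ 0.1922 -0.0882 -0.0129]
176 [-0.0201 -0.001  -0.052 ] [-0.019  -0.0356 -0.0518]
180 [-0.0254 -0.001  -0.0515] [-0.0242 -0.0344 -0.0512]
184 [-0.0285 -0.001  -0.0506] [-0.0286 -0.0334 -0.0507]
188 [-0.032  -0.001  -0.0499] [-0.0318 -0.0327 -0.0498]
192 [-0.0322 -0.001  -0.0484] [-0.0335 -0.0324 -0.0487]
200 [-0.0333 -0.001  -0.0456] [-0.0323 -0.0329 -0.0453]
210 [-0.0333 -0.001  -0.0417] [-0.0325 -0.0332 -0.0415]
220 [-0.0315 -0.001  -0.0371] [-0.032  -0.0336 -0.0373]
226 [-0.0318 -0.001  -0.0348] [-0.0322 -0.0337 -0.0349]
232 [-0.0283 -0.001  -0.031 ] [ 0.2015 -0.0954  0.0559]
240 [-0.0283 -0.001  -0.0275] [ 0.2022 -0.0962  0.0657]
260 [-0.0271 -0.001  -0.0181] [-0.0715 -0.0242 -0.0391]
280 [-0.0249 -0.001  -0.0077] [-0.0831 -0.0214 -0.0394]
340 [-0.022  -0.0011  0.0248] [-0.0909 -0.0204 -0.0282]
355 [-0.0196 -0.0011  0.0352] [-0.0902 -0.0209 -0.0235]
142 428 [-0.0327 -0.0549 -0.0435] [-0.0309  0.0536 -0.0429]
```

Key is held square: a ≈ 82° between tool and key, bar centred within 1 mm. Next I'll carry it high over to the post, then pitch the key down.

```bash
cat >> tgt.py <<'E'
OT=np.array([-.0041,-.0003,.0862]); KX=np.array([.1392,0,.9903])
def keypose(s=None):
    s=s or r.get_state(); R=Ro.from_euler('xyz',s["eef_rot"],degrees=True).as_matrix()
    return s["tcp_pos"]+R@OT, R@KX, R
def place(O,phi,yaw,say=True):
    """key origin O, key pointing phi deg below horizontal, heading yaw"""
    y=np.radians(yaw);p=np.radians(phi); hh=np.array([np.cos(y),np.sin(y),0]); up=np.array([0,0,1.])
    kx=hh*np.cos(p)-up*np.sin(p); kz=hh*np.sin(p)+up*np.cos(p); ky=np.cross(kz,kx)
    Kt=np.c_[KX,[0,1,0],[-KX[2],0,KX[0]]]   # key axes in tool
    R=np.c_[kx,ky,kz]@Kt.T
    if say: print("key now",keypose()[0].round(4),keypose()[1].round(3))
    rel(np.array(O)-R@OT,R[:,0],R[:,2])
E
python3 -c "
from tgt import *
place([.611,-.0215,.23],0,-4)"
```

```text
key now [0.5495 0.2487 0.2058] [ 0.998 -0.067  0.007]
t 4.05 turn [ 0.1  0.4 -0.6] shift [-0.0157 -0.2651  0.0826]
J [  55.     4.1  -30.     8.8  -51.3 -154.1] tcp [0.465  0.2548 0.1892] x [ 0.146  0.001 -0.989] z [ 0.987 -0.068  0.146] F [ 0.9  1.3 -4.4] w 0.0154
```

```bash
python3 -m creep '[{"ax":0,"ay":0,"az":0,"tx":-0.005,"ty":-0.03,"tz":0.01,"fingers":0.0},{"ax":0,"ay":0,"az":0,"tx":-0.01,"ty":-0.075,"tz":0.025,"fingers":0.0},{"ax":0,"ay":0,"az":0,"tx":-0.015,"ty":-0.12,"tz":0.04,"fingers":0.0},{"ax":0,"ay":0,"az":0,"tx":-0.02,"ty":-0.165,"tz":0.055,"fingers":0.0},{"ax":0,"ay":0,"az":0,"tx":-0.02,"ty":-0.205,"tz":0.07,"fingers":0.0}]'
python3 -c "
from tgt import *
place([.611,-.0215,.22],30,-4)
place([.611,-.0215,.14],90,-5.3)"
```

```text
time_s: 4.55
tcp_pos: [0.5143, 0.041, 0.2115]
eef_rot: [1.2, 82.0, -2.8]
contact_force: [1.2, 1.0, -3.0]
gripper_width: 0.0152
key now [0.5989 0.0349 0.2275] [ 0.998 -0.068 -0.   ]
t 4.55 turn [ 0.1 30.  -0.2] shift [-0.0341 -0.0552  0.0242]
J [  29.7    1.1  -28.6    5.3  -53.6 -126.5] tcp [0.5143 0.041  0.2115] x [ 0.139 -0.007 -0.99 ] z [ 0.988 -0.068  0.139] F [ 1.2  1.  -3. ] w 0.0152
key now [0.5989 0.0349 0.2275] [ 0.998 -0.068 -0.   ]
t 4.55 turn [ 1.3 90.   0.8] shift [-0.0016 -0.055   0.0857]
J [  29.7    1.1  -28.6    5.3  -53.6 -126.5] tcp [0.5143 0.041  0.2115] x [ 0.139 -0.007 -0.99 ] z [ 0.988 -0.068  0.139] F [ 1.2  1.  -3. ] w 0.0152
```

```bash
python3 -m creep '[{"ax":0,"ay":8,"az":0,"tx":-0.015,"ty":-0.02,"tz":0.015,"fingers":0.0},{"ax":0,"ay":16,"az":0,"tx":-0.025,"ty":-0.04,"tz":0.03,"fingers":0.0},{"ax":0,"ay":24,"az":0,"tx":-0.03,"ty":-0.055,"tz":0.045,"fingers":0.0},{"ax":0,"ay":32,"az":0,"tx":-0.035,"ty":-0.055,"tz":0.055,"fingers":0.0},{"ax":0,"ay":40,"az":0,"tx":-0.035,"ty":-0.055,"tz":0.065,"fingers":0.0}]'
python3 -c "
from tgt import *
place([.611,-.0215,.14],90,-5.3)"
```

```text
time_s: 5.05
tcp_pos: [0.5717, -0.0169, 0.2555]
eef_rot: [179.6, 57.8, 175.7]
contact_force: [0.7, 0.8, -3.6]
gripper_width: 0.0154
key now [ 0.6466 -0.0223  0.213 ] [ 0.762 -0.051 -0.646]
t 5.05 turn [ 0.9 49.8  1. ] shift [ 0.0135 -0.0013  0.0362]
J [  11.8   30.7   16.7   -8.9 -107.  -106. ] tcp [ 0.5717 -0.0169  0.2555] x [-0.531  0.04  -0.846] z [ 0.844 -0.057 -0.533] F [ 0.7  0.8 -3.6] w 0.0154
```

```bash
python3 -m creep '[{"ax":0,"ay":8,"az":0,"tx":0,"ty":0,"tz":0.006,"fingers":0.0},{"ax":0,"ay":16,"az":0,"tx":0,"ty":0,"tz":0.012,"fingers":0.0},{"ax":0,"ay":24,"az":0,"tx":0.003,"ty":0,"tz":0.018,"fingers":0.0},{"ax":0.5,"ay":32,"az":0.5,"tx":0.006,"ty":0,"tz":0.024,"fingers":0.0},{"ax":0.9,"ay":40,"az":1,"tx":0.01,"ty":-0.001,"tz":0.03,"fingers":0.0}]'
python3 -c "
from tgt import *
place([.611,-.0215,.14],90,-5.3)"
```

```text
time_s: 5.55
tcp_pos: [0.5913, -0.0181, 0.2286]
eef_rot: [179.9, 17.7, 174.7]
contact_force: [-0.4, 0.6, -4.5]
gripper_width: 0.0149
key now [ 0.6212 -0.021   0.1477] [ 0.167 -0.014 -0.986]
t 5.55 turn [0.1 9.7 0. ] shift [-0.0026 -0.0013  0.0048]
J [   7.7   56.8   42.4  -22.2 -145.5 -112.5] tcp [ 0.5913 -0.0181  0.2286] x [-0.949  0.087 -0.304] z [ 0.302 -0.027 -0.953] F [-0.4  0.6 -4.5] w 0.0149
```

```bash
python3 -m creep '[{"ax":0.1,"ay":5,"az":0,"tx":-0.0013,"ty":-0.0013,"tz":0.0024,"fingers":0.0},{"ax":0.1,"ay":9.7,"az":0,"tx":-0.0026,"ty":-0.0013,"tz":0.0048,"fingers":0.0},{"ax":0.1,"ay":9.7,"az":0,"tx":-0.0026,"ty":-0.0013,"tz":0.0048,"fingers":0.0},{"ax":0.1,"ay":9.7,"az":0,"tx":-0.0026,"ty":-0.0013,"tz":0.0048,"fingers":0.0}]'
python3 - <<'E'
from tgt import *
from plant import viewer
place([.611,-.0215,.14],90,-5.3)
s=r.get_state()
for n in("scene","side","wrist"):
    c=viewer.capture(n); cv2.imwrite(f"pics/{n}3.png",c["pixels"]);np.savez(f"{n}3.npz",**c,eef_rot=s["eef_rot"],tcp_pos=s["tcp_pos"])
E
```

```text
time_s: 5.95
tcp_pos: [0.5945, -0.0199, 0.2252]
eef_rot: [-179.9, 8.3, 174.7]
contact_force: [0.3, -0.5, -2.7]
gripper_width: 0.0156
key now [ 0.611  -0.0219  0.1405] [ 0.006 -0.002 -1.   ]
t 5.95 turn [-0.1  0.3  0. ] shift [-0.0004  0.0003  0.0004]
J [   6.8   61.5   46.7  -28.2 -153.9 -117.6] tcp [ 0.5945 -0.0199  0.2252] x [-0.985  0.091 -0.145] z [ 0.144 -0.015 -0.989] F [ 0.3 -0.5 -2.7] w 0.0156
```

View pics/scene3.png

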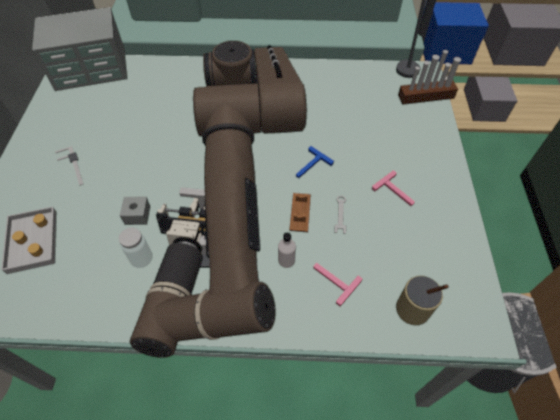

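View pics/side3.png

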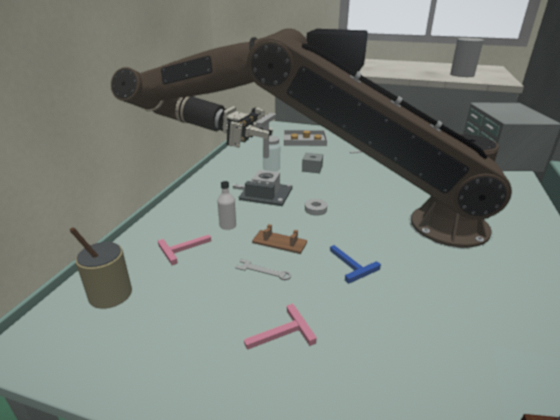

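View pics/wrist3.png

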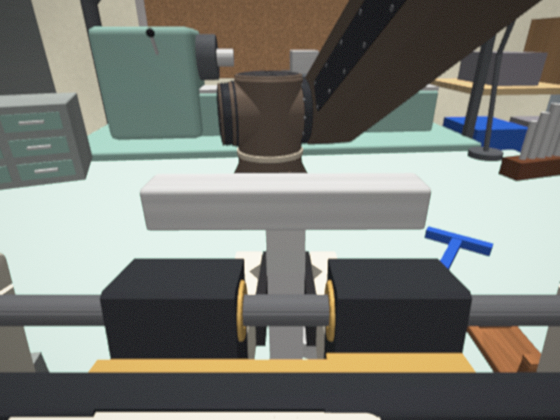

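```bash
python3 - <<'E'
from h import *
c=load("side3.npz"); cv2.imwrite("pics/s3c.png",cv2.resize(c["pixels"][90:215,215:325],None,fx=5.5,fy=4.8,interpolation=cv2.INTER_CUBIC))
P=cloud(c); o=cam2world(c)[1]; print("cam",o.round(3))
m=(abs(P[...,0]-.611)<.03)&(abs(P[...,1]+.0215)<.03)&(P[...,2]>.10)&(P[...,2]<.19)
for z in np.arange(.12,.19,.01):
    k=m&(P[...,2]>=z)&(P[...,2]<z+.01); q=P[k]
    if len(q): print(round(z,2),len(q),q.mean(0).round(4),q[:,:2].min(0).round(3),q[:,:2].max(0).round(3))
m=(abs(P[...,0]-.611)<.07)&(abs(P[...,1]+.0215)<.07)&(P[...,2]>.070)&(P[...,2]<.082)
q=P[m]; print("top",len(q),cv2.minAreaRect((q[:,:2]*1000).astype(np.float32)),np.median(q[:,2]))
E
```

```text
cam [0.203 1.129 0.646]
0.13 2 [ 0.6169 -0.0126  0.1396] [ 0.615 -0.013] [ 0.619 -0.012]
0.14 15 [ 0.6103 -0.0135  0.1458] [ 0.603 -0.024] [ 0.619 -0.009]
0.15 16 [ 0.6089 -0.0147  0.1551] [ 0.603 -0.032] [ 0.618 -0.006]
0.16 18 [ 0.6099 -0.0115  0.1656] [ 0.603 -0.024] [ 0.618 -0.005]
0.17 18 [ 0.6099 -0.0136  0.1758] [ 0.604 -0.024] [ 0.623 -0.007]
0.18 19 [ 0.6104 -0.0131  0.1856] [ 0.604 -0.026] [ 0.62  -0.003]
top 186 ((614.2175903320312, -7.245704650878906), (82.26028442382812, 105.55302429199219), 2.937077760696411) 0.07231535451772181
```

View pics/s3c.png

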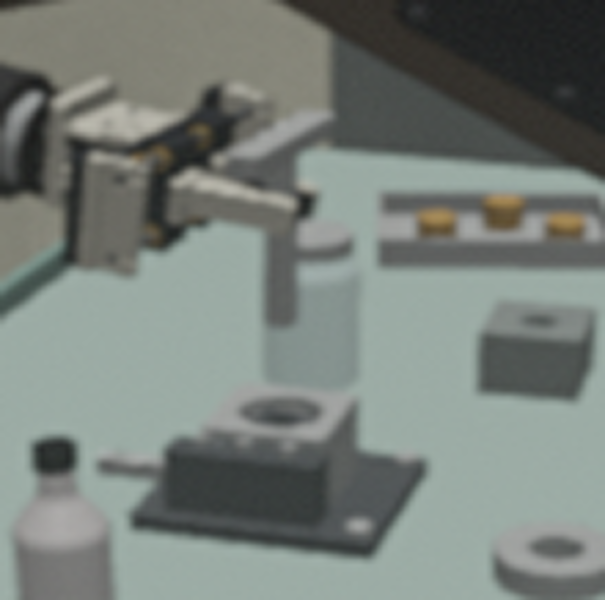

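The crop shows the shank upright, its tip at (280,322) above the bore at (280,410). The depth points put the shank at (0.611, -0.0215), matching the socket. I'll lower it now.

```bash
python3 -m creep '[{"ax":-0.1,"ay":0.3,"az":0,"tx":0.004,"ty":0.0003,"tz":0.028,"fingers":0.0},{"ax":-0.1,"ay":0.3,"az":0,"tx":0.0085,"ty":0.0003,"tz":0.056,"fingers":0.0},{"ax":-0.1,"ay":0.3,"az":0,"tx":0.0095,"ty":0.0003,"tz":0.065,"fingers":0.0},{"ax":-0.1,"ay":0.3,"az":0,"tx":0.0095,"ty":0.0003,"tz":0.065,"fingers":0.0}]'
python3 -c "
from tgt import *
place([.611,-.0215,.06],90,-5.3)"
```

```text
time_s: 6.5
tcp_pos: [0.5942, -0.0195, 0.1613]
eef_rot: [180.0, 8.0, 174.8]
contact_force: [-0.6, 0.9, -3.1]
gripper_width: 0.0154
key now [ 0.6101 -0.0211  0.0765] [-0.     0.001 -1.   ]
t 6.5 turn [ 0.1 -0.   0.1] shift [ 0.0014 -0.0002  0.0164]
J [   7.2   65.3   44.7  -24.5 -149.  -113. ] tcp [ 0.5942 -0.0195  0.1613] x [-0.986  0.09  -0.139] z [ 0.138 -0.012 -0.99 ] F [-0.6  0.9 -3.1] w 0.0154
```

```bash
python3 -m creep '[{"ax":0,"ay":0,"az":0,"tx":0.0003,"ty":-0.0002,"tz":0.006,"fingers":0.0},{"ax":0,"ay":0,"az":0,"tx":0.0008,"ty":-0.0002,"tz":0.012,"fingers":0.0},{"ax":0,"ay":0,"az":0,"tx":0.0014,"ty":-0.0002,"tz":0.0164,"fingers":0.0},{"ax":0,"ay":0,"az":0,"tx":0.0014,"ty":-0.0002,"tz":0.0164,"fingers":0.0}]'
python3 -c "
from tgt import *
place([.611,-.0215,.05],90,-5.3)"
```

```text
time_s: 6.9
tcp_pos: [0.5953, -0.02, 0.1446]
eef_rot: [179.9, 8.0, 174.7]
contact_force: [1.4, -0.0, -4.5]
gripper_width: 0.0154
key now [ 0.6113 -0.0217  0.0598] [ 0.     0.001 -1.   ]
t 6.9 turn [0.1 0.  0. ] shift [0.0016 0.0002 0.0097]
J [   7.2   66.4   44.7  -23.8 -147.9 -112.2] tcp [ 0.5953 -0.02    0.1446] x [-0.986  0.091 -0.139] z [ 0.139 -0.012 -0.99 ] F [ 1.4 -0.  -4.5] w 0.0154
```

```bash
python3 -m creep '[{"ax":0,"ay":0,"az":0,"tx":0.0006,"ty":0,"tz":0.004,"fingers":0.0},{"ax":0,"ay":0,"az":0,"tx":0.0012,"ty":0,"tz":0.008,"fingers":0.0},{"ax":0,"ay":0,"az":0,"tx":0.0018,"ty":0,"tz":0.012,"fingers":0.0},{"ax":0,"ay":0,"az":0,"tx":0.0022,"ty":0,"tz":0.015,"fingers":0.0},{"ax":0,"ay":0,"az":0,"tx":0.0022,"ty":0,"tz":0.015,"fingers":0.0}]'
python3 -c "
from tgt import *
place([.611,-.0215,.038],90,-5.3)"
```

```text
time_s: 7.4
tcp_pos: [0.5952, -0.0199, 0.1291]
eef_rot: [179.9, 8.0, 174.7]
contact_force: [2.0, -0.9, -4.3]
gripper_width: 0.015
key now [ 0.6112 -0.0216  0.0443] [ 0.     0.001 -1.   ]
t 7.4 turn [ 0.1 -0.   0. ] shift [0.0011 0.0002 0.0062]
J [   7.3   67.3   44.5  -23.1 -146.9 -111.4] tcp [ 0.5952 -0.0199  0.1291] x [-0.986  0.091 -0.139] z [ 0.139 -0.012 -0.99 ] F [ 2.  -0.9 -4.3] w 0.015
```

```bash
python3 -m creep '[{"ax":0,"ay":0,"az":0,"tx":0.0005,"ty":0,"tz":0.003,"fingers":0.0},{"ax":0,"ay":0,"az":0,"tx":0.0009,"ty":0,"tz":0.0055,"fingers":0.0},{"ax":0,"ay":0,"az":0,"tx":0.0012,"ty":0,"tz":0.0075,"fingers":0.0},{"ax":0,"ay":0,"az":0,"tx":0.0012,"ty":0,"tz":0.0075,"fingers":0.0},{"ax":0,"ay":0,"az":0,"tx":0.0012,"ty":0,"tz":0.0075,"fingers":0.0}]'
python3 - <<'E'
from tgt import *
from plant import viewer
place([.611,-.0215,.037],90,-5.3)
c=viewer.capture("side"); cv2.imwrite("pics/s4c.png",cv2.resize(c["pixels"][90:215,215:325],None,fx=5.5,fy=4.8,interpolation=cv2.INTER_CUBIC)); np.savez("side4.npz",**c)
P=cloud(c)
m=(abs(P[...,0]-.611)<.03)&(abs(P[...,1]+.0215)<.06)&(P[...,2]>.08)&(P[...,2]<.2)
for z in np.arange(.08,.2,.01):
    k=m&(P[...,2]>=z)&(P[...,2]<z+.01); q=P[k]
    if len(q): print(round(z,2),len(q),q.mean(0).round(4),q[:,:2].min(0).round(3),q[:,:2].max(0).round(3))
print(P[m][:,2].max())
E
```

```text
time_s: 7.9
tcp_pos: [0.5952, -0.0199, 0.122]
eef_rot: [179.9, 8.0, 174.7]
contact_force: [3.0, -1.3, -4.7]
gripper_width: 0.0158
key now [ 0.6112 -0.0216  0.0373] [ 0.001  0.001 -1.   ]
t 7.9 turn [0.1 0.  0. ] shift [0.0002 0.0002 0.0002]
J [   7.3   67.7   44.5  -22.9 -146.4 -111.1] tcp [ 0.5952 -0.0199  0.122 ] x [-0.986  0.091 -0.14 ] z [ 0.139 -0.012 -0.99 ] F [ 3.  -1.3 -4.7] w 0.0158
0.08 14 [ 0.611  -0.0127  0.0849] [ 0.605 -0.022] [ 0.621 -0.004]
0.09 16 [ 0.6094 -0.0127  0.0941] [ 0.604 -0.025] [ 0.619 -0.005]
0.1 8 [ 0.609  -0.0115  0.1038] [ 0.599 -0.028] [0.617 0.003]
0.11 32 [ 0.6128 -0.0012  0.1157] [ 0.596 -0.033] [0.64 0.01]
0.12 55 [ 0.6131 -0.0035  0.1253] [ 0.594 -0.036] [0.641 0.011]
0.13 58 [ 0.6169 -0.0057  0.1336] [ 0.594 -0.04 ] [0.64  0.011]
0.14 14 [ 0.6075 -0.0143  0.1445] [ 0.603 -0.026] [ 0.615 -0.006]
0.15 25 [6.077e-01 3.000e-04 1.574e-01] [ 0.597 -0.066] [0.627 0.038]
0.16 52 [ 0.6064 -0.0062  0.1648] [ 0.597 -0.071] [0.627 0.038]
0.17 77 [ 0.6107 -0.0125  0.1723] [ 0.597 -0.072] [0.625 0.038]
0.17487378906989864
```

View pics/s4c.png

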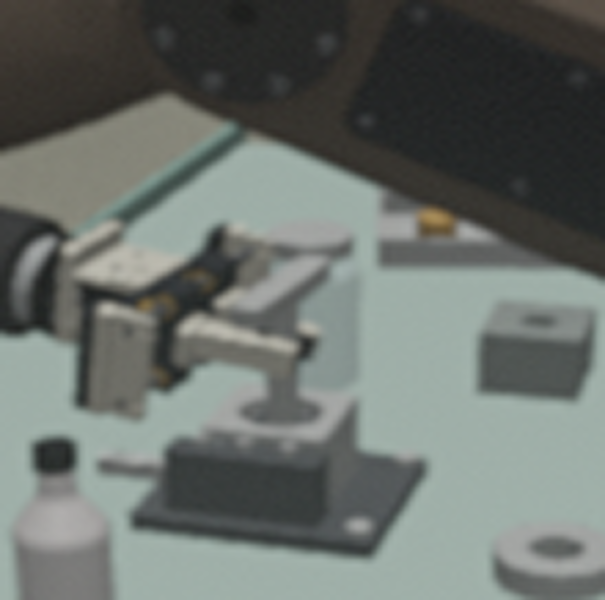

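Bar top reads 0.175 m, so the key is home. I'll release it and back away along the tool axis.

```bash
python3 -m creep '[{"ax":0,"ay":0,"az":0,"tx":0,"ty":0,"tz":0,"fingers":0.03},{"ax":0,"ay":0,"az":0,"tx":0,"ty":0,"tz":0,"fingers":0.06},{"ax":0,"ay":0,"az":0,"tx":0,"ty":0,"tz":0,"fingers":0.06},{"ax":0,"ay":0,"az":0,"tx":-0.02,"ty":0,"tz":0,"fingers":0.06},{"ax":0,"ay":0,"az":0,"tx":-0.05,"ty":0,"tz":0,"fingers":0.06}]'
python3 -c "
from tgt import *
rel([.66,-.0215,.25],[-.7,.06,-.7],[.7,-.06,-.7])"
```

```text
time_s: 8.45
tcp_pos: [0.6443, -0.0241, 0.1304]
eef_rot: [180.0, 7.9, 174.9]
contact_force: [1.6, 1.3, 0.3]
gripper_width: 0.0501
t 8.45 turn [ -0.1 -37.   -0.2] shift [-0.0317  0.0041 -0.1163]
J [   6.2   72.7   59.6  -28.9 -156.2 -118.4] tcp [ 0.6443 -0.0241  0.1304] x [-0.987  0.089 -0.137] z [ 0.137 -0.012 -0.991] F [1.6 1.3 0.3] w 0.0501
```

```bash
python3 -m creep '[{"ax":0,"ay":-6,"az":0,"tx":-0.008,"ty":0,"tz":-0.025,"fingers":0.06},{"ax":0,"ay":-14,"az":0,"tx":-0.013,"ty":0,"tz":-0.055,"fingers":0.06},{"ax":0,"ay":-22,"az":0,"tx":-0.02,"ty":0.002,"tz":-0.085,"fingers":0.06},{"ax":0,"ay":-30,"az":0,"tx":-0.028,"ty":0.004,"tz":-0.116,"fingers":0.06},{"ax":0,"ay":-38,"az":0,"tx":-0.03,"ty":0.004,"tz":-0.135,"fingers":0.06}]'
python3 - <<'E'
from tgt import *
rel([.611,-.0215,.28],[0,0,-1],[.0924,.9957,0])
rel([.64,-.0215,.29],[0,0,-1],[1,0,0])
E
```

```text
time_s: 8.95
tcp_pos: [0.6566, -0.022, 0.2701]
eef_rot: [179.9, 46.6, 174.7]
contact_force: [0.9, 0.4, 0.8]
gripper_width: 0.0604
t 8.95 turn [-85.2 -33.9 -34. ] shift [ 0.0241 -0.0037 -0.0398]
J [   8.9   46.6   43.3  -12.5 -128.6 -108.2] tcp [ 0.6566 -0.022   0.2701] x [-0.685  0.063 -0.726] z [ 0.723 -0.065 -0.688] F [0.9 0.4 0.8] w 0.0604
t 8.95 turn [ -4.9 -43.4  -2. ] shift [-0.0031 -0.001  -0.0257]
J [   8.9   46.6   43.3  -12.5 -128.6 -108.2] tcp [ 0.6566 -0.022   0.2701] x [-0.685  0.063 -0.726] z [ 0.723 -0.065 -0.688] F [0.9 0.4 0.8] w 0.0604
```

```bash
python3 -m creep '[{"ax":-7,"ay":-3,"az":-3,"tx":0,"ty":0,"tz":-0.01,"fingers":0.06},{"ax":-14,"ay":-6,"az":-6,"tx":0,"ty":0,"tz":-0.02,"fingers":0.06},{"ax":-21,"ay":-9,"az":-9,"tx":0,"ty":0,"tz":-0.03,"fingers":0.06},{"ax":-28,"ay":-12,"az":-12,"tx":0,"ty":0,"tz":-0.04,"fingers":0.06},{"ax":-35,"ay":-15,"az":-15,"tx":0,"ty":0,"tz":-0.04,"fingers":0.06}]'
python3 - <<'E'
from tgt import *
rel([.611,-.0215,.28],[0,0,-1],[.0924,.9957,0])
E
```

```text
time_s: 9.45
tcp_pos: [0.6264, -0.0188, 0.2968]
eef_rot: [162.0, 63.4, -163.8]
contact_force: [-0.6, -0.8, 0.6]
gripper_width: 0.06
t 9.45 turn [-49.6 -20.  -18.8] shift [ 0.0219  0.0036 -0.0056]
J [  16.1   30.9   21.     0.  -106.6  -71.9] tcp [ 0.6264 -0.0188  0.2968] x [-0.43  -0.125 -0.894] z [ 0.73   0.534 -0.425] F [-0.6 -0.8  0.6] w 0.06
```

```bash
python3 -m creep '[{"ax":-49.6,"ay":-20,"az":-18.8,"tx":0.012,"ty":0.0036,"tz":-0.01,"fingers":0.05},{"ax":-49.6,"ay":-20,"az":-18.8,"tx":0.012,"ty":0.0036,"tz":-0.01,"fingers":0.05},{"ax":-49.6,"ay":-20,"az":-18.8,"tx":0.012,"ty":0.0036,"tz":-0.01,"fingers":0.05},{"ax":-49.6,"ay":-20,"az":-18.8,"tx":0.012,"ty":0.0036,"tz":-0.01,"fingers":0.05},{"ax":-49.6,"ay":-20,"az":-18.8,"tx":0.012,"ty":0.0036,"tz":-0.01,"fingers":0.05}]'
python3 -m creep '[{"ax":0,"ay":0,"az":0,"tx":0,"ty":0,"tz":0,"fingers":0.05}]'
python3 - <<'E'
from tgt import *
rel([.611,-.0215,.28],[0,0,-1],[.0924,.9957,0])
E
```

```text
time_s: 9.95
tcp_pos: [0.612, -0.0225, 0.2897]
eef_rot: [142.2, 83.3, -145.0]
contact_force: [-0.0, -1.3, -0.1]
gripper_width: 0.0499
time_s: 10.05
tcp_pos: [0.6112, -0.0233, 0.2915]
eef_rot: [142.5, 83.4, -145.0]
contact_force: [0.2, 1.0, 1.3]
gripper_width: 0.0497
t 10.05 turn [-12.2  -4.8  -4.5] shift [ 0.0113 -0.      0.0027]
J [ 17.4  16.1   1.6   2.  -81.8 -35.3] tcp [ 0.6112 -0.0233  0.2915] x [-0.094 -0.066 -0.993] z [ 0.296  0.951 -0.091] F [0.2 1.  1.3] w 0.0497
```

```bash
python3 -m creep '[{"ax":-7,"ay":-2.8,"az":-2.6,"tx":0.003,"ty":0,"tz":0.001,"fingers":0.05},{"ax":-12.2,"ay":-4.8,"az":-4.5,"tx":0.003,"ty":0,"tz":0.001,"fingers":0.05},{"ax":-12.2,"ay":-4.8,"az":-4.5,"tx":0.003,"ty":0,"tz":0.001,"fingers":0.05}]'
python3 - <<'E'
from tgt import *
from plant import viewer
rel([.611,-.0215,.28],[0,0,-1],[.0924,.9957,0])
s=r.get_state(); c=viewer.capture("wrist"); cv2.imwrite("pics/w5.png",c["pixels"]); np.savez("w5.npz",**c,eef_rot=s["eef_rot"],tcp_pos=s["tcp_pos"])
P=cloud(c,s); m=(P[...,2]>.165)&(P[...,2]<.19)&(abs(P[...,0]-.611)<.09)&(abs(P[...,1]+.02)<.09); q=P[m]
print(m.sum(),cv2.minAreaRect((q[:,:2]*1000).astype(np.float32)),np.median(q[:,2]),q.min(0),q.max(0)); rr=np.argwhere(m);print(rr.min(0),rr.max(0))
E
```

```text
time_s: 10.35
tcp_pos: [0.6118, -0.0226, 0.2867]
eef_rot: [106.9, 89.7, -168.6]
contact_force: [0.4, -1.0, 0.3]
gripper_width: 0.0498
t 10.35 turn [-0.2 -0.1 -0.3] shift [0.0067 0.0009 0.001 ]
J [ 16.1  13.   -2.   -0.  -75.3 -21.7] tcp [ 0.6118 -0.0226  0.2867] x [-0.005 -0.001 -1.   ] z [ 0.096  0.995 -0.001] F [ 0.4 -1.   0.3] w 0.0498
3226 ((610.8162841796875, -21.775318145751953), (109.90015411376953, 19.827716827392578), 85.00113677978516) 0.17509365549824343 [ 0.59631594 -0.07710213  0.16507915] [0.62529623 0.03367258 0.17744667]
[138 272] [268 297]
```

View pics/w5.png

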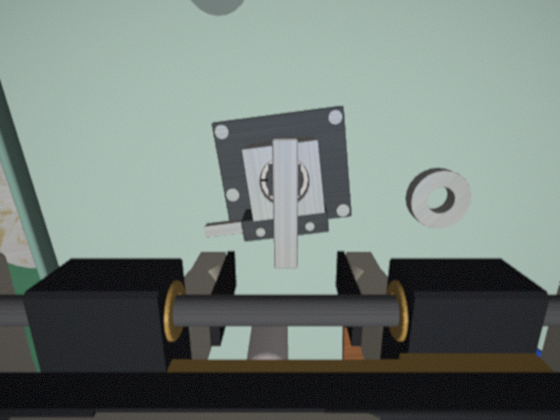

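The bar reads centre (0.6108, -0.0218), yaw 85°, top 0.175 m, so the key stands upright and home. I'll grip the bar only, with the tips above the shank.

```bash
python3 -m creep '[{"ax":-0.2,"ay":0,"az":-0.3,"tx":0.04,"ty":0.0009,"tz":0.001,"fingers":0.05},{"ax":-0.2,"ay":0,"az":-0.3,"tx":0.08,"ty":0.0009,"tz":0.001,"fingers":0.05},{"ax":-0.2,"ay":0,"az":-0.3,"tx":0.1,"ty":0.0009,"tz":0.001,"fingers":0.05},{"ax":-0.2,"ay":0,"az":-0.3,"tx":0.1,"ty":0.0009,"tz":0.001,"fingers":0.05}]'
python3 - <<'E'
from tgt import *
rel([.6108,-.0218,.1595],[0,0,-1],[.0872,.9962,0])
E
```

```text
time_s: 10.8
tcp_pos: [0.6092, -0.0212, 0.1819]
eef_rot: [120.7, 89.5, -154.7]
contact_force: [0.3, 0.3, -0.1]
gripper_width: 0.0504
t 10.8 turn [-0.4 -0.3 -0.5] shift [ 0.0223 -0.0018 -0.0003]
J [ 16.4  16.6 -11.2   0.1 -62.8 -21.9] tcp [ 0.6092 -0.0212  0.1819] x [-0.009 -0.004 -1.   ] z [ 0.095  0.995 -0.005] F [ 0.3  0.3 -0.1] w 0.0504
```

```bash
python3 -m creep '[{"ax":-0.4,"ay":-0.3,"az":-0.5,"tx":0.022,"ty":-0.0015,"tz":0,"fingers":0.05},{"ax":-0.4,"ay":-0.3,"az":-0.5,"tx":0.022,"ty":-0.0015,"tz":0,"fingers":0.05},{"ax":-0.4,"ay":-0.3,"az":-0.5,"tx":0.022,"ty":-0.0015,"tz":0,"fingers":0.03},{"ax":-0.4,"ay":-0.3,"az":-0.5,"tx":0.022,"ty":-0.0015,"tz":0,"fingers":0.0},{"ax":-0.4,"ay":-0.3,"az":-0.5,"tx":0.022,"ty":-0.0015,"tz":0,"fingers":0.0}]' 40
python3 -m creep '[{"ax":0,"ay":0,"az":0,"tx":0,"ty":0,"tz":0,"fingers":0.0},{"ax":0,"ay":0,"az":0,"tx":0,"ty":0,"tz":0,"fingers":0.0},{"ax":0,"ay":0,"az":0,"tx":0,"ty":0,"tz":0,"fingers":0.0}]' 40
python3 - <<'E'
from tgt import *
rel([.6108,-.0218,.1595],[0,0,-1],[.0872,.9962,0]); print(r.get_state()["moment"])
E
```

```text
time_s: 11.3
tcp_pos: [0.6134, -0.0212, 0.1652]
eef_rot: [-71.0, 89.4, 14.2]
contact_force: [-0.2, -0.7, 0.3]
gripper_width: 0.0315
time_s: 11.6
tcp_pos: [0.613, -0.0213, 0.1646]
eef_rot: [-70.9, 89.4, 14.2]
contact_force: [-0.4, 0.6, 3.3]
gripper_width: 0.0191
t 11.6 turn [0.2 0.2 0.6] shift [ 0.0051  0.0022 -0.0007]
J [ 16.2  17.1 -12.8   0.  -59.5 -21.1] tcp [ 0.613  -0.0213  0.1646] x [ 0.01   0.003 -1.   ] z [0.084 0.996 0.003] F [-0.4  0.6  3.3] w 0.0191
[0.0565287  0.29299247 0.01500937]
```

```bash
python3 -m creep '[{"ax":0,"ay":0,"az":0,"tx":0,"ty":0,"tz":0,"fingers":0.035},{"ax":0,"ay":0,"az":0,"tx":0,"ty":0,"tz":0,"fingers":0.035},{"ax":0.2,"ay":0.2,"az":0.6,"tx":0.004,"ty":0.0022,"tz":-0.0007,"fingers":0.035},{"ax":0.2,"ay":0.2,"az":0.6,"tx":0.004,"ty":0.0022,"tz":-0.0007,"fingers":0.035},{"ax":0.2,"ay":0.2,"az":0.6,"tx":0.004,"ty":0.0022,"tz":-0.0007,"fingers":0.035}]' 40
python3 - <<'E'
from tgt import *
rel([.6108,-.0218,.1595],[0,0,-1],[.0872,.9962,0]); print(r.get_state()["moment"])
E
```

```text
time_s: 12.1
tcp_pos: [0.6103, -0.0218, 0.1594]
eef_rot: [99.6, 89.9, -175.4]
contact_force: [0.1, 0.3, 1.0]
gripper_width: 0.0348
t 12.1 turn [-0.  -0.  -0.1] shift [-0.0001 -0.0005  0.0001]
J [ 16.2  17.5 -12.9  -0.  -59.7 -21.3] tcp [ 0.6103 -0.0218  0.1594] x [-0.002 -0.    -1.   ] z [ 0.088  0.996 -0.   ] F [0.1 0.3 1. ] w 0.0348
[-0.05438949  0.02746542  0.0645802 ]
```

```bash
python3 -m creep '[{"ax":0,"ay":0,"az":0,"tx":0,"ty":0,"tz":0,"fingers":0.0},{"ax":0,"ay":0,"az":0,"tx":0,"ty":0,"tz":0,"fingers":0.0},{"ax":0,"ay":0,"az":0,"tx":0,"ty":0,"tz":0,"fingers":0.0},{"ax":0,"ay":0,"az":0,"tx":0,"ty":0,"tz":0,"fingers":0.0}]' 50
python3 - <<'E'
from tgt import *
rel([.6108,-.0218,.1595],[0,0,-1],[.0872,.9962,0]); print(r.get_state()["moment"])
E
```

```text
time_s: 12.5
tcp_pos: [0.6107, -0.0218, 0.1599]
eef_rot: [91.8, 89.9, 176.8]
contact_force: [0.8, 0.2, -1.3]
gripper_width: 0.0194
t 12.5 turn [-0.  -0.  -0.1] shift [ 0.0004 -0.0001 -0.    ]
J [ 16.2  17.5 -12.9  -0.  -59.7 -21.3] tcp [ 0.6107 -0.0218  0.1599] x [-0.001  0.    -1.   ] z [ 0.088  0.996 -0.   ] F [ 0.8  0.2 -1.3] w 0.0194
[-0.1226187  -0.42255376 -0.04065377]
```

```bash
python3 -m creep '[{"ax":5,"ay":0,"az":0,"tx":0,"ty":0,"tz":0,"fingers":0.0},{"ax":10,"ay":0,"az":0,"tx":0,"ty":0,"tz":0,"fingers":0.0},{"ax":15,"ay":0,"az":0,"tx":0,"ty":0,"tz":0,"fingers":0.0},{"ax":20,"ay":0,"az":0,"tx":0,"ty":0,"tz":0,"fingers":0.0},{"ax":25,"ay":0,"az":0,"tx":0,"ty":0,"tz":0,"fingers":0.0}]'
python3 - <<'E'
from tgt import *
rel([.6108,-.0218,.1595],[0,0,-1],[.0872,.9962,0]); print(r.get_state()["moment"])
E
```

```text
time_s: 13.0
tcp_pos: [0.6111, -0.0214, 0.16]
eef_rot: [52.3, 90.0, 112.1]
contact_force: [1.3, 1.3, -1.6]
gripper_width: 0.0194
t 13.0 turn [-25.2   0.   -0. ] shift [ 0.0005  0.     -0.0005]
J [ 16.3  17.5 -12.9  -0.  -59.6 -46.5] tcp [ 0.6111 -0.0214  0.16  ] x [-0.     0.001 -1.   ] z [0.503 0.864 0.   ] F [ 1.3  1.3 -1.6] w 0.0194
[ 0.56672751 -0.81790476  0.17871551]
```

```bash
python3 -m creep '[{"ax":5,"ay":0,"az":0,"tx":0,"ty":0,"tz":0,"fingers":0.0},{"ax":10,"ay":0,"az":0,"tx":0,"ty":0,"tz":0,"fingers":0.0},{"ax":15,"ay":0,"az":0,"tx":0,"ty":0,"tz":0,"fingers":0.0},{"ax":20,"ay":0,"az":0,"tx":0,"ty":0,"tz":0,"fingers":0.0},{"ax":25,"ay":0,"az":0,"tx":0,"ty":0,"tz":0,"fingers":0.0}]'
python3 - <<'E'
from tgt import *
rel([.6108,-.0218,.1595],[0,0,-1],[.0872,.9962,0]); print(r.get_state()["moment"])
E
```

```text
time_s: 13.5
tcp_pos: [0.611, -0.0211, 0.16]
eef_rot: [69.4, 89.9, 104.2]
contact_force: [0.8, 2.1, -1.3]
gripper_width: 0.0199
t 13.5 turn [-50.2   0.   -0. ] shift [ 0.0005 -0.0005 -0.0006]
J [ 16.3  17.5 -12.9  -0.1 -59.6 -71.5] tcp [ 0.611  -0.0211  0.16  ] x [-0.     0.001 -1.   ] z [0.821 0.57  0.   ] F [ 0.8  2.1 -1.3] w 0.0199
[ 1.09892361 -0.62750007  0.14994582]
```

```bash
python3 -m creep '[{"ax":4,"ay":0,"az":0,"tx":0,"ty":0,"tz":0,"fingers":0.0},{"ax":8,"ay":0,"az":0,"tx":0,"ty":0,"tz":0,"fingers":0.0},{"ax":12,"ay":0,"az":0,"tx":0,"ty":0,"tz":0,"fingers":0.0},{"ax":15,"ay":0,"az":0,"tx":0,"ty":0,"tz":0,"fingers":0.0}]'
python3 - <<'E'
from tgt import *
rel([.6108,-.0218,.1595],[0,0,-1],[.0872,.9962,0]); print(r.get_state()["moment"])
E
```

```text
time_s: 13.9
tcp_pos: [0.6111, -0.0209, 0.1599]
eef_rot: [73.8, 89.9, 93.6]
contact_force: [3.1, 3.2, -2.0]
gripper_width: 0.0195
t 13.9 turn [-65.2   0.1  -0.1] shift [ 0.0004 -0.0008 -0.0006]
J [ 16.3  17.5 -12.9  -0.1 -59.6 -86.4] tcp [ 0.6111 -0.0209  0.1599] x [-0.     0.001 -1.   ] z [0.941 0.339 0.   ] F [ 3.1  3.2 -2. ] w 0.0195
[ 1.37434471 -0.67198175  0.11861105]
```

```bash
python3 -m creep '[{"ax":2,"ay":0,"az":0,"tx":0,"ty":0,"tz":0,"fingers":0.0},{"ax":4,"ay":0,"az":0,"tx":0,"ty":0,"tz":0,"fingers":0.0},{"ax":4,"ay":0,"az":0,"tx":0,"ty":0,"tz":0,"fingers":0.0}]'
python3 - <<'E'
from tgt import *
rel([.6108,-.0218,.1595],[0,0,-1],[.0872,.9962,0]); print(r.get_state()["moment"])
E
```

```text
time_s: 14.2
tcp_pos: [0.611, -0.0209, 0.1599]
eef_rot: [83.0, 89.9, 99.0]
contact_force: [1.4, 3.7, -1.3]
gripper_width: 0.0191
t 14.2 turn [-69.    0.1  -0.1] shift [ 0.0004 -0.0008 -0.0005]
J [ 16.3  17.5 -12.9  -0.1 -59.6 -90.3] tcp [ 0.611  -0.0209  0.1599] x [-0.     0.001 -1.   ] z [0.961 0.275 0.   ] F [ 1.4  3.7 -1.3] w 0.0191
[ 1.60203091 -0.81957102  0.0766882 ]
```

```bash
python3 -m creep '[{"ax":2,"ay":0,"az":0,"tx":0,"ty":0,"tz":0,"fingers":0.0},{"ax":4,"ay":0,"az":0,"tx":0,"ty":0,"tz":0,"fingers":0.0},{"ax":4,"ay":0,"az":0,"tx":0,"ty":0,"tz":0,"fingers":0.0}]'
python3 - <<'E'
from tgt import *
rel([.6108,-.0218,.1595],[0,0,-1],[.0872,.9962,0]); print(r.get_state()["moment"])
E
```

```text
time_s: 14.5
tcp_pos: [0.611, -0.021, 0.1599]
eef_rot: [95.0, 89.9, 107.0]
contact_force: [1.6, 3.4, -1.6]
gripper_width: 0.0199
t 14.5 turn [-73.    0.   -0.1] shift [ 0.0004 -0.0007 -0.0003]
J [ 16.3  17.5 -12.9  -0.1 -59.6 -94.2] tcp [ 0.611  -0.021   0.1599] x [-0.     0.001 -1.   ] z [ 0.978  0.208 -0.   ] F [ 1.6  3.4 -1.6] w 0.0199
[ 1.98895804 -0.96155221  0.11692267]
```

```bash
python3 -m creep '[{"ax":2,"ay":0,"az":0,"tx":0,"ty":0,"tz":0,"fingers":0.0},{"ax":4,"ay":0,"az":0,"tx":0,"ty":0,"tz":0,"fingers":0.0},{"ax":4,"ay":0,"az":0,"tx":0,"ty":0,"tz":0,"fingers":0.0}]'
python3 - <<'E'
from tgt import *
rel([.6108,-.0218,.1595],[0,0,-1],[.0872,.9962,0]); print(r.get_state()["moment"])
E
```

```text
time_s: 14.8
tcp_pos: [0.6111, -0.021, 0.1599]
eef_rot: [96.8, 89.9, 104.8]
contact_force: [1.9, 4.6, -1.9]
gripper_width: 0.0195
t 14.8 turn [-76.9   0.   -0. ] shift [ 0.0004 -0.0007 -0.0004]
J [ 16.3  17.5 -12.9  -0.1 -59.6 -98.2] tcp [ 0.6111 -0.021   0.1599] x [-0.     0.001 -1.   ] z [ 0.99  0.14 -0.  ] F [ 1.9  4.6 -1.9] w 0.0195
[ 2.15812481 -1.04939809  0.69136679]
```

The vertical moment jumped from 0.12 to 0.69 N m, so the cam is at its stop. I'll hold there briefly with a little more turn.

```bash
python3 -m creep '[{"ax":2,"ay":0,"az":0,"tx":0,"ty":0,"tz":0,"fingers":0.0},{"ax":2,"ay":0,"az":0,"tx":0,"ty":0,"tz":0,"fingers":0.0},{"ax":2,"ay":0,"az":0,"tx":0,"ty":0,"tz":0,"fingers":0.0}]'
python3 - <<'E'
from tgt import *
from plant import viewer
rel([.6108,-.0218,.1595],[0,0,-1],[.0872,.9962,0]); print(r.get_state()["moment"])
s=r.get_state(); c=viewer.capture("wrist"); cv2.imwrite("pics/w6.png",c["pixels"]); np.savez("w6.npz",**c,eef_rot=s["eef_rot"],tcp_pos=s["tcp_pos"])
P=cloud(c,s); m=(P[...,2]>.165)&(P[...,2]<.19)&(abs(P[...,0]-.611)<.09)&(abs(P[...,1]+.02)<.09); q=P[m]
print(cv2.minAreaRect((q[:,:2]*1000).astype(np.float32)),np.median(q[:,2]))
E
```

```text
time_s: 15.1
tcp_pos: [0.6111, -0.021, 0.16]
eef_rot: [98.4, 90.0, 104.6]
contact_force: [1.7, 4.4, -2.3]
gripper_width: 0.0196
t 15.1 turn [-78.8   0.   -0. ] shift [ 0.0005 -0.0007 -0.0004]
J [  16.3   17.5  -12.9   -0.   -59.6 -100.1] tcp [ 0.6111 -0.021   0.16  ] x [-0.     0.001 -1.   ] z [ 0.994  0.108 -0.   ] F [ 1.7  4.4 -2.3] w 0.0196
[ 2.14186727 -1.11615537  1.09817033]
((604.3121337890625, -20.717918395996094), (99.18397521972656, 48.80637741088867), 23.652769088745117) 0.1750985668758264
```

View pics/w6.png

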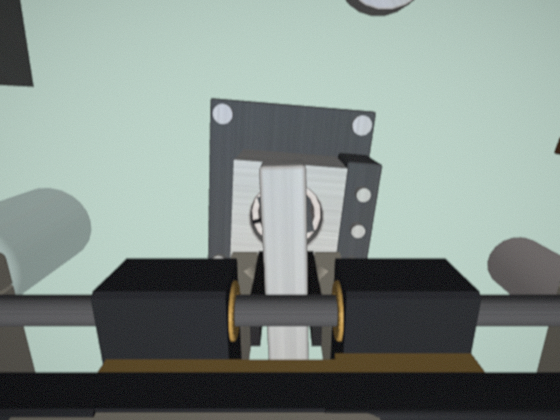

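```bash
python3 -m creep '[{"ax":-2.5,"ay":0,"az":0,"tx":0,"ty":0,"tz":0,"fingers":0.0},{"ax":-5,"ay":0,"az":0,"tx":0,"ty":0,"tz":0,"fingers":0.0},{"ax":-5,"ay":0,"az":0,"tx":-0.005,"ty":0,"tz":0,"fingers":0.0},{"ax":-5,"ay":0,"az":0,"tx":-0.015,"ty":0,"tz":0,"fingers":0.0},{"ax":-5,"ay":0,"az":0,"tx":-0.025,"ty":0,"tz":0,"fingers":0.0}]'
python3 - <<'E'
from tgt import *
rel([.6108,-.0218,.26],[0,0,-1],[.0872,.9962,0]); print(r.get_state()["moment"])
E
```

```text
time_s: 15.65
tcp_pos: [0.61, -0.0217, 0.1842]
eef_rot: [166.7, 89.8, 177.7]
contact_force: [2.4, 3.0, -6.0]
gripper_width: 0.0197
t 15.65 turn [-74.1  -0.1  -0.2] shift [-0.0758 -0.0002  0.0005]
J [ 16.2  16.4 -11.1  -0.1 -62.8 -95.3] tcp [ 0.61   -0.0217  0.1842] x [-0.003  0.    -1.   ] z [ 0.982  0.19  -0.003] F [ 2.4  3.  -6. ] w 0.0197
[ 1.61503835 -1.19416466  0.01476776]
```

```bash
python3 -m creep '[{"ax":0,"ay":0,"az":0,"tx":-0.01,"ty":0,"tz":0,"fingers":0.0},{"ax":0,"ay":0,"az":0,"tx":-0.03,"ty":0,"tz":0,"fingers":0.0},{"ax":0,"ay":0,"az":0,"tx":-0.06,"ty":0,"tz":0,"fingers":0.0},{"ax":0,"ay":0,"az":0,"tx":-0.09,"ty":0,"tz":0,"fingers":0.0},{"ax":0,"ay":0,"az":0,"tx":-0.09,"ty":0,"tz":0,"fingers":0.0}]'
python3 - <<'E'
from tgt import *
from plant import viewer
rel([.59,-.27,.28],[0,0,-1],[.98,.19,0]); print(r.get_state()["moment"])
c=viewer.capture("side"); cv2.imwrite("pics/s7.png",cv2.resize(c["pixels"][60:215,195:335],None,fx=4.5,fy=3.8,interpolation=cv2.INTER_CUBIC))
c=viewer.capture("wrist"); cv2.imwrite("pics/w7.png",c["pixels"])
E
```

```text
time_s: 16.15
tcp_pos: [0.6121, -0.0229, 0.2808]
eef_rot: [-20.5, 89.7, -9.5]
contact_force: [1.4, -0.1, -2.8]
gripper_width: 0.0193
t 16.15 turn [-0.   0.3  0.1] shift [ 0.0009 -0.2384 -0.0687]
J [ 16.2  12.8  -3.1   0.1 -73.8 -95.3] tcp [ 0.6121 -0.0229  0.2808] x [ 0.005 -0.001 -1.   ] z [0.982 0.19  0.005] F [ 1.4 -0.1 -2.8] w 0.0193
[ 0.02300287 -0.22543035 -0.03125718]
```

View pics/s7.png

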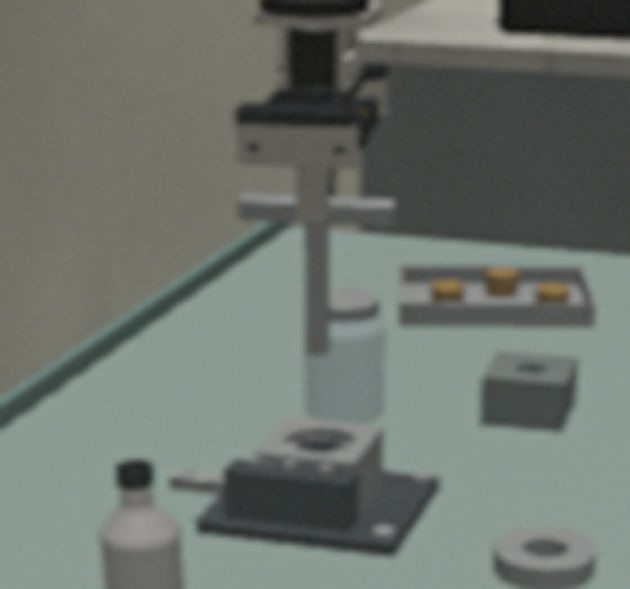

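View pics/w7.png

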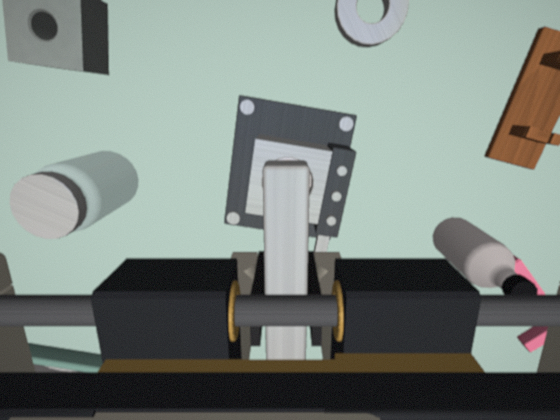

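```bash
python3 -m creep '[{"ax":0,"ay":0.3,"az":0,"tx":0,"ty":-0.045,"tz":-0.015,"fingers":0.0},{"ax":0,"ay":0.3,"az":0,"tx":0,"ty":-0.09,"tz":-0.03,"fingers":0.0},{"ax":0,"ay":0.3,"az":0,"tx":0,"ty":-0.135,"tz":-0.045,"fingers":0.0},{"ax":0,"ay":0.3,"az":0,"tx":0,"ty":-0.18,"tz":-0.06,"fingers":0.0},{"ax":0,"ay":0.3,"az":0,"tx":0,"ty":-0.225,"tz":-0.08,"fingers":0.0}]'
python3 -m creep '[{"ax":0,"ay":0,"az":0,"tx":0,"ty":0,"tz":0,"fingers":0.0},{"ax":0,"ay":0,"az":0,"tx":0,"ty":0,"tz":0,"fingers":0.0}]'
python3 - <<'E'
from tgt import *
from plant import viewer
rel([.507,-.282,.28],[0,0,-1],[.98,.19,0])
s=r.get_state(); c=viewer.capture("wrist"); cv2.imwrite("pics/w8.png",c["pixels"]); np.savez("w8.npz",**c,eef_rot=s["eef_rot"],tcp_pos=s["tcp_pos"])
E
```

```text
time_s: 16.75
tcp_pos: [0.5734, -0.2595, 0.2733]
eef_rot: [172.3, 89.4, -176.7]
contact_force: [1.5, -0.4, -3.7]
gripper_width: 0.0195
time_s: 16.95
tcp_pos: [0.5732, -0.2593, 0.2732]
eef_rot: [171.0, 89.4, -178.3]
contact_force: [1.5, 0.1, -3.2]
gripper_width: 0.0194
t 16.95 turn [-0.2 -0.6 -0.1] shift [-0.0061 -0.0099 -0.0693]
J [ -6.5  15.2  -0.9   0.1 -74.5 -72.7] tcp [ 0.5732 -0.2593  0.2732] x [-0.01 -0.   -1.  ] z [ 0.982  0.187 -0.01 ] F [ 1.5  0.1 -3.2] w 0.0194
```

View pics/w8.png

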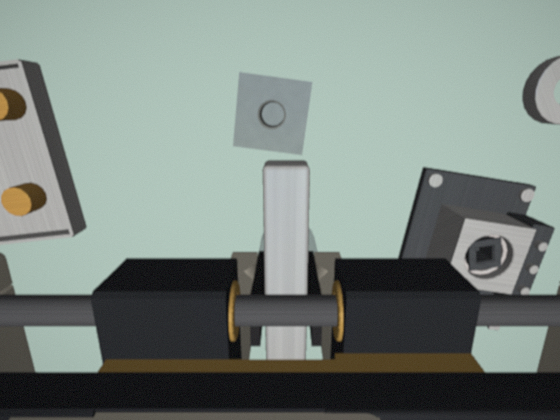

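```bash
python3 - <<'E'
from tgt import *
c=load("w8.npz"); s=dict(eef_rot=c["eef_rot"],tcp_pos=c["tcp_pos"])
cr=c["pixels"][55:170,215:330]; cv2.imwrite("pics/c8.png",cv2.resize(cr,None,fx=5,fy=5,interpolation=cv2.INTER_CUBIC))
g=cv2.cvtColor(c["pixels"],cv2.COLOR_BGR2GRAY); P=cloud(c,s)
m=(P[...,2]>.045)&(P[...,2]<.065)&(abs(P[...,0]-.507)<.06)&(abs(P[...,1]+.28)<.06)
cn,_=cv2.findContours(m.astype(np.uint8),cv2.RETR_EXTERNAL,cv2.CHAIN_APPROX_NONE); cn=max(cn,key=cv2.contourArea)
q=ray(c,cn[:,0,:],.055,s); rc=cv2.minAreaRect((q[:,:2]*1000).astype(np.float32)); print("stand",rc,np.median(P[m][:,2]))
# hole: blob not near top level inside
roi=g[95:132,253:293]; 
sub=cv2.GaussianBlur(roi,(3,3),0); e=cv2.adaptiveThreshold(sub,255,cv2.ADAPTIVE_THRESH_MEAN_C,cv2.THRESH_BINARY_INV,21,6)
ys,xs=np.nonzero(e); print(len(xs))
cs,_=cv2.findContours(e,cv2.RETR_EXTERNAL,cv2.CHAIN_APPROX_NONE)
for k in sorted(cs,key=cv2.contourArea)[-2:]:
    if len(k)>5:
        el=cv2.fitEllipse(k); ctr=np.array(el[0])+[253,95]; print(el,ctr,ray(c,ctr,.055,s).round(4))
hd=P[100:127,258:289,2]; print((hd<.04).sum(), hd.min())
# bar in tool frame
d=c["depth"];h,w=d.shape;u,v=np.meshgrid(np.arange(w),np.arange(h)); T=c["T_tool_cam"]
Q=np.stack([(u-c["cx"])/c["fx"]*d,(v-c["cy"])/c["fy"]*d,d],-1)@T[:3,:3].T+T[:3,3]
b=Q[170:225,255:320]; mm=(b[...,0]<0)&(b[...,0]>-.04); bb=b[mm]; print(bb.mean(0),bb.min(0),bb.max(0))
for vv in (165,175,190,210,230): 
    row=Q[vv]; k=[i for i in range(240,330) if -.03<row[i,0]<0]; print(vv,row[k[0]].round(4),row[k[-1]].round(4)) if k else None
print(Q[168:245:8,286].round(4))
E
```

```text
stand ((506.4220275878906, -287.4267578125), (75.04534149169922, 75.04283142089844), 3.3962676525115967) 0.055271981571771656
331
((18.535688400268555, 18.858924865722656), (27.747873306274414, 29.049365997314453), 175.728759765625) [271.5356884  113.85892487] [[ 0.5055 -0.2872  0.055 ]]
462 0.007571749764173796
[-0.01491911 -0.00037455 -0.04206391] [-0.01708186 -0.01041587 -0.05398858] [-0.01213439  0.00961838 -0.02931625]
165 [-0.01   -0.0097 -0.055 ] [-0.0086  0.0088 -0.0547]
175 [-0.0143 -0.0099 -0.0515] [-0.014   0.0094 -0.0514]
190 [-0.0141 -0.0101 -0.045 ] [-0.0129  0.0096 -0.0446]
210 [-0.0134 -0.0103 -0.0358] [-0.0128  0.0094 -0.0356]
230 [-0.0133 -0.01   -0.0265] [-0.0124  0.0095 -0.0262]
[[-0.0154 -0.0003 -0.0546]
 [-0.0162 -0.0003 -0.0514]
 [-0.0161 -0.0003 -0.048 ]
 [-0.0153 -0.0003 -0.0444]
 [-0.0143 -0.0003 -0.0406]
 [-0.0153 -0.0003 -0.0373]
 [-0.0151 -0.0003 -0.0336]
 [-0.0141 -0.0003 -0.0296]
 [-0.015  -0.0003 -0.0262]
 [-0.0151 -0.0003 -0.0225]]
```

View pics/c8.png

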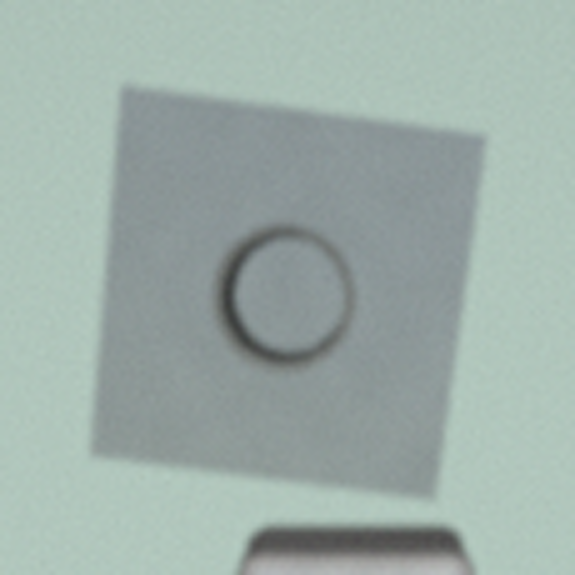

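```bash
python3 -c "
from tgt import *
rel([.506,-.287,.22],[0,0,-1],[.9825,.186,0])"
```

```text
t 17.0 turn [ 0.2 -0.5 -0.1] shift [ 0.0542 -0.0156 -0.0715]
J [ -6.4  15.1  -0.9   0.1 -74.5 -72.7] tcp [ 0.5738 -0.2582  0.2735] x [-0.009 -0.    -1.   ] z [ 0.982  0.189 -0.009] F [ 0.7  0.2 -3.8] w 0.0195
```

```bash
python3 -m creep '[{"ax":0.2,"ay":-0.5,"az":0,"tx":0.01,"ty":-0.0156,"tz":-0.04,"fingers":0.0},{"ax":0.2,"ay":-0.5,"az":0,"tx":0.03,"ty":-0.0156,"tz":-0.0715,"fingers":0.0},{"ax":0.2,"ay":-0.5,"az":0,"tx":0.054,"ty":-0.0156,"tz":-0.0715,"fingers":0.0},{"ax":0.2,"ay":-0.5,"az":0,"tx":0.054,"ty":-0.0156,"tz":-0.0715,"fingers":0.0},{"ax":0.2,"ay":-0.5,"az":0,"tx":0.054,"ty":-0.0156,"tz":-0.0715,"fingers":0.0}]'
python3 - <<'E'
from tgt import *
from plant import viewer
rel([.506,-.287,.20],[0,0,-1],[.9825,.186,0])
for n in ("side","scene"):
    c=viewer.capture(n); np.savez(f"{n}9.npz",**c); P=cloud(c)
    m=(abs(P[...,0]-.506)<.03)&(abs(P[...,1]+.287)<.03)&(P[...,2]>.085)&(P[...,2]<.2)
    print(n,cam2world(c)[1].round(2))
    for z in np.arange(.08,.2,.01):
        k=m&(P[...,2]>=z)&(P[...,2]<z+.01); q=P[k]
        if len(q)>4: print(round(z,2),len(q),np.median(q,0).round(4),q[:,:2].min(0).round(3),q[:,:2].max(0).round(3))
    a=(abs(P[...,0]-.506)<.06)&(abs(P[...,1]+.287)<.06)&(P[...,2]>.05)&(P[...,2]<.06); print(cv2.minAreaRect((P[a][:,:2]*1000).astype(np.float32)))
    rr=np.argwhere(a); y0,x0=rr.min(0)-[60,20]; y1,x1=rr.max(0)+[20,20]
    cv2.imwrite(f"pics/{n}9.png",cv2.resize(c["pixels"][max(y0,0):y1,max(x0,0):x1],None,fx=6,fy=5,interpolation=cv2.INTER_CUBIC)); print(x0,y0,x1,y1)
E
```

```text
time_s: 17.5
tcp_pos: [0.5078, -0.2861, 0.2217]
eef_rot: [5.0, 89.9, 15.9]
contact_force: [1.1, -0.2, -2.8]
gripper_width: 0.0196
t 17.5 turn [ 0.1  0.1 -0. ] shift [ 0.0217 -0.0005 -0.002 ]
J [-10.2  12.1 -11.7  -0.  -66.1 -68.9] tcp [ 0.5078 -0.2861  0.2217] x [ 0.001  0.    -1.   ] z [0.982 0.189 0.001] F [ 1.1 -0.2 -2.8] w 0.0196
side [0.2  1.13 0.65]
0.1 10 [ 0.5089 -0.2743  0.1047] [ 0.501 -0.277] [ 0.517 -0.272]
0.11 9 [ 0.5089 -0.2748  0.1153] [ 0.502 -0.279] [ 0.514 -0.269]
0.12 11 [ 0.5096 -0.2748  0.126 ] [ 0.501 -0.282] [ 0.514 -0.269]
0.13 8 [ 0.5075 -0.2741  0.1341] [ 0.502 -0.282] [ 0.514 -0.272]
0.14 11 [ 0.5072 -0.2758  0.1442] [ 0.504 -0.283] [ 0.516 -0.271]
0.15 9 [ 0.5097 -0.276   0.154 ] [ 0.503 -0.283] [ 0.515 -0.268]
0.16 14 [ 0.5085 -0.2757  0.1639] [ 0.501 -0.291] [ 0.516 -0.272]
0.17 11 [ 0.5087 -0.275   0.1751] [ 0.5  -0.28] [ 0.517 -0.268]
0.18 12 [ 0.5068 -0.2743  0.1846] [ 0.5  -0.28] [ 0.513 -0.269]
0.19 10 [ 0.5092 -0.2743  0.196 ] [ 0.501 -0.278] [ 0.514 -0.269]
((508.1699523925781, -282.694580078125), (73.69700622558594, 83.90914916992188), 3.5883374214172363)
282 93 342 181
scene [1.29 0.22 1.19]
0.1 15 [ 0.5155 -0.2808  0.1059] [ 0.502 -0.292] [ 0.519 -0.275]
0.11 15 [ 0.5152 -0.2805  0.1149] [ 0.502 -0.293] [ 0.52  -0.275]
0.12 16 [ 0.5146 -0.282   0.1261] [ 0.504 -0.29 ] [ 0.521 -0.276]
0.13 14 [ 0.5156 -0.2789  0.1347] [ 0.499 -0.291] [ 0.518 -0.276]
0.14 17 [ 0.5159 -0.2814  0.1451] [ 0.502 -0.291] [ 0.519 -0.275]
0.15 18 [ 0.5144 -0.2793  0.156 ] [ 0.498 -0.291] [ 0.518 -0.276]
0.16 15 [ 0.5143 -0.2802  0.1662] [ 0.499 -0.291] [ 0.52  -0.276]
0.17 15 [ 0.5148 -0.2793  0.176 ] [ 0.502 -0.287] [ 0.518 -0.276]
0.18 10 [ 0.5144 -0.2787  0.1862] [ 0.501 -0.284] [ 0.517 -0.276]
0.19 11 [ 0.5141 -0.278   0.1952] [ 0.498 -0.283] [ 0.517 -0.273]
((506.61431884765625, -284.5314636230469), (80.08829498291016, 77.64569091796875), 3.1140475273132324)
100 136 166 236
```

View pics/side9.png

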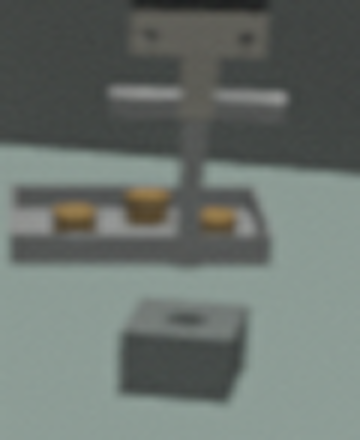

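View pics/scene9.png

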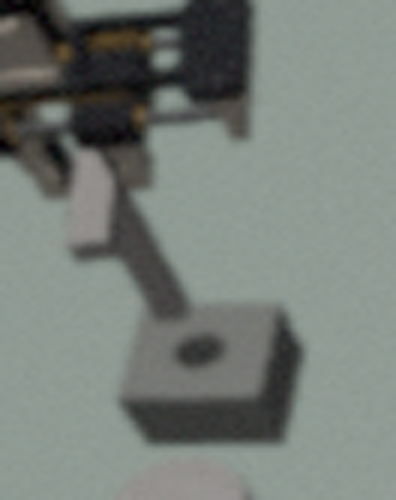

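```bash
python3 - <<'E'
from h import *
sd=load("side9.npz"); sc=load("scene9.npz")
print("hole side",ray(sd,[282+186/6,93+319/5],.055),"scene",ray(sc,[100+199/6,136+350/5],.055))
# shank columns per row in side image via gradient: dark/grey strip edges
for name,c,rows,cols in(("side",sd,range(118,146),(300,330)),("scene",sc,range(170,203),(108,140))):
    P=cloud(c); 
    m=(abs(P[...,0]-.506)<.03)&(abs(P[...,1]+.286)<.03)&(P[...,2]>.095)&(P[...,2]<.19)
    for v in rows:
        k=np.nonzero(m[v])[0]
        if len(k)>=2 and v%4==0:
            uc=(k[0]+k[-1])/2; z=np.median(P[v,k,2]); 
            print(name,v,k[0],k[-1],round(z,3),ray(c,[uc,v],z).round(4))
    rr=np.nonzero(m.any(1))[0]; print("tip row",rr.max(), np.nonzero(m[rr.max()])[0])
E
```

```text
hole side [[ 0.50286948 -0.27513998  0.055     ]] scene [[ 0.50852682 -0.28369895  0.055     ]]
side 124 312 315 0.189 [[ 0.507  -0.274   0.1888]]
side 128 311 315 0.173 [[ 0.5084 -0.275   0.1726]]
side 132 311 314 0.156 [[ 0.5099 -0.2765  0.1561]]
side 136 311 314 0.14 [[ 0.509  -0.2756  0.1404]]
side 140 311 314 0.126 [[ 0.5075 -0.2723  0.1255]]
side 144 311 314 0.108 [[ 0.5072 -0.2743  0.1084]]
tip row 146 [310 311 312 313 314]
scene 180 123 124 0.184 [[ 0.5052 -0.277   0.1844]]
scene 184 120 126 0.176 [[ 0.5138 -0.279   0.176 ]]
scene 188 121 128 0.157 [[ 0.5145 -0.2798  0.1574]]
scene 192 123 129 0.138 [[ 0.5153 -0.2807  0.1384]]
scene 196 124 131 0.118 [[ 0.5152 -0.2821  0.1179]]
tip row 199 [126 127 128 129 130 131]
```

```bash
python3 -m creep '[{"ax":0,"ay":0,"az":0,"tx":0.01,"ty":-0.0005,"tz":-0.0018,"fingers":0.0},{"ax":0,"ay":0,"az":0,"tx":0.025,"ty":-0.0005,"tz":-0.0018,"fingers":0.0},{"ax":0,"ay":0,"az":0,"tx":0.037,"ty":-0.0005,"tz":-0.0018,"fingers":0.0},{"ax":0,"ay":0,"az":0,"tx":0.037,"ty":-0.0005,"tz":-0.0018,"fingers":0.0}]'
python3 - <<'E'
from tgt import *
from plant import viewer
rel([.506,-.287,.15],[0,0,-1],[.9825,.186,0])
for n in ("side","scene"):
    c=viewer.capture(n); x0,y0=(282,93) if n=="side" else (100,136)
    cv2.imwrite(f"pics/{n}10.png",cv2.resize(c["pixels"][y0+20:y0+95,x0:x0+65],None,fx=8,fy=7.5,interpolation=cv2.INTER_CUBIC))
E
```

```text
time_s: 18.0
tcp_pos: [0.5047, -0.2871, 0.1822]
eef_rot: [117.0, 89.9, 127.8]
contact_force: [-0.6, -0.3, -3.6]
gripper_width: 0.0197
t 18.0 turn [ 0.  -0.1 -0.1] shift [ 0.0322 -0.0002  0.0013]
J [-10.4  13.7 -15.   -0.1 -61.4 -68.8] tcp [ 0.5047 -0.2871  0.1822] x [-0.001  0.002 -1.   ] z [ 0.982  0.187 -0.001] F [-0.6 -0.3 -3.6] w 0.0197
```

View pics/side10.png

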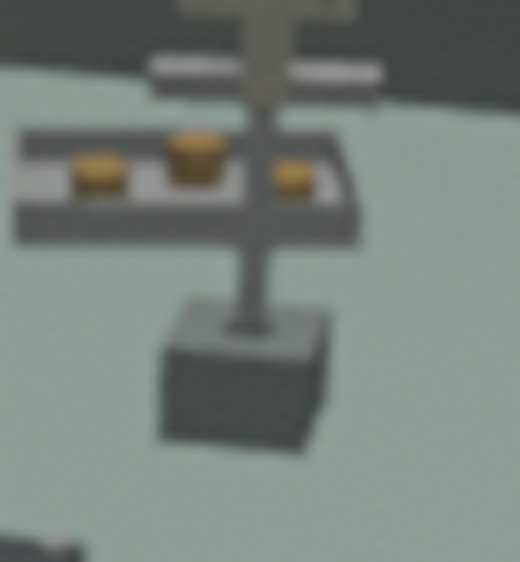

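View pics/scene10.png

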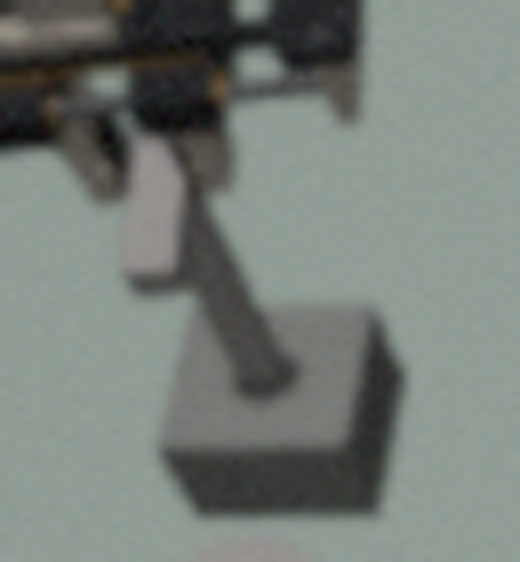

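Both crops show the tip over the hole mouth: scene (265,382), side (250,325). I'll go down in steps, watching the force.

```bash
python3 -m creep '[{"ax":0,"ay":0,"az":0,"tx":0.004,"ty":0,"tz":0.0008,"fingers":0.0},{"ax":0,"ay":0,"az":0,"tx":0.008,"ty":0,"tz":0.0008,"fingers":0.0},{"ax":0,"ay":0,"az":0,"tx":0.012,"ty":0,"tz":0.0008,"fingers":0.0},{"ax":0,"ay":0,"az":0,"tx":0.016,"ty":0,"tz":0.0008,"fingers":0.0}]'
python3 -c "
from tgt import *
rel([.506,-.287,.135],[0,0,-1],[.9825,.186,0]);print(r.get_state()['moment'])"
```

```text
time_s: 18.5
tcp_pos: [0.5065, -0.2875, 0.1681]
eef_rot: [6.9, 89.9, 17.7]
contact_force: [-0.5, -0.3, -3.8]
gripper_width: 0.0194
t 18.5 turn [ 0.   0.1 -0. ] shift [ 0.0331  0.0006 -0.0005]
J [-10.4  14.4 -16.   -0.1 -59.4 -68.8] tcp [ 0.5065 -0.2875  0.1681] x [ 0.002  0.001 -1.   ] z [0.982 0.187 0.002] F [-0.5 -0.3 -3.8] w 0.0194
[ 0.00333685 -0.07405474  0.05467419]
```

```bash
python3 -m creep '[{"ax":0,"ay":0,"az":0,"tx":0.008,"ty":0,"tz":0,"fingers":0.0},{"ax":0,"ay":0,"az":0,"tx":0.016,"ty":0,"tz":0,"fingers":0.0},{"ax":0,"ay":0,"az":0,"tx":0.023,"ty":0,"tz":0,"fingers":0.0},{"ax":0,"ay":0,"az":0,"tx":0.028,"ty":0,"tz":0,"fingers":0.0},{"ax":0,"ay":0,"az":0,"tx":0.032,"ty":0,"tz":0,"fingers":0.0}]'
python3 -c "
from tgt import *
rel([.506,-.287,.133],[0,0,-1],[.9825,.186,0]);print(r.get_state()['moment'])"
```

```text
time_s: 19.0
tcp_pos: [0.5064, -0.2875, 0.1357]
eef_rot: [19.2, 89.9, 30.0]
contact_force: [-0.6, 0.4, -3.8]
gripper_width: 0.0197
t 19.0 turn [ 0.   0.1 -0. ] shift [ 0.0027  0.0005 -0.0003]
J [-10.4  16.2 -18.3  -0.1 -55.4 -68.8] tcp [ 0.5064 -0.2875  0.1357] x [ 0.001  0.001 -1.   ] z [0.982 0.187 0.001] F [-0.6  0.4 -3.8] w 0.0197
[-0.01005006 -0.10206703 -0.02161664]
```

```bash
python3 -m creep '[{"ax":0,"ay":0,"az":0,"tx":0.002,"ty":0,"tz":0,"fingers":0.0},{"ax":0,"ay":0,"az":0,"tx":0.002,"ty":0,"tz":0,"fingers":0.0},{"ax":0,"ay":0,"az":0,"tx":0.002,"ty":0,"tz":0,"fingers":0.024},{"ax":0,"ay":0,"az":0,"tx":0.002,"ty":0,"tz":0,"fingers":0.03},{"ax":0,"ay":0,"az":0,"tx":0.002,"ty":0,"tz":0,"fingers":0.05}]'
python3 -m creep '[{"ax":0,"ay":0,"az":0,"tx":0,"ty":0,"tz":0,"fingers":0.05},{"ax":0,"ay":0,"az":0,"tx":0,"ty":0,"tz":0,"fingers":0.05},{"ax":0,"ay":0,"az":0,"tx":-0.02,"ty":0,"tz":0,"fingers":0.05},{"ax":0,"ay":0,"az":0,"tx":-0.06,"ty":0,"tz":0,"fingers":0.05},{"ax":0,"ay":0,"az":0,"tx":-0.1,"ty":0,"tz":0,"fingers":0.05}]'
python3 -m creep '[{"ax":0,"ay":0,"az":0,"tx":-0.03,"ty":0,"tz":0.03,"fingers":0.05},{"ax":0,"ay":0,"az":0,"tx":-0.03,"ty":0,"tz":0.06,"fingers":0.05},{"ax":0,"ay":0,"az":0,"tx":-0.03,"ty":0,"tz":0.06,"fingers":0.05},{"ax":0,"ay":0,"az":0,"tx":-0.03,"ty":0,"tz":0.06,"fingers":0.05}]'
python3 - <<'E'
from tgt import *
from plant import viewer
rel([.506,-.287,.133],[0,0,-1],[.9825,.186,0])
s=r.get_state(); c=viewer.capture("wrist"); cv2.imwrite("pics/w11.png",c["pixels"]); np.savez("w11.npz",**c,eef_rot=s["eef_rot"],tcp_pos=s["tcp_pos"])
P=cloud(c,s); m=(P[...,2]>.135)&(P[...,2]<.16)&(abs(P[...,0]-.506)<.07)&(abs(P[...,1]+.287)<.07); q=P[m]
print(m.sum(),cv2.minAreaRect((q[:,:2]*1000).astype(np.float32)),np.median(q[:,2]))
cc=q.mean(0);print(np.linalg.svd(q-cc,full_matrices=False)[2][2])
c=viewer.capture("scene"); cv2.imwrite("pics/sc11.png",c["pixels"])
c=viewer.capture("side"); cv2.imwrite("pics/sd11.png",cv2.resize(c["pixels"][60:215,195:355],None,fx=4.5,fy=3.8,interpolation=cv2.INTER_CUBIC))
E
```

```text
time_s: 19.5
tcp_pos: [0.5071, -0.2877, 0.1352]
eef_rot: [-9.0, 89.8, 1.8]
contact_force: [-0.0, -0.2, -0.3]
gripper_width: 0.0332
time_s: 20.0
tcp_pos: [0.5059, -0.2875, 0.2351]
eef_rot: [70.4, 89.9, 81.2]
contact_force: [0.8, -0.6, 0.0]
gripper_width: 0.0497
time_s: 20.4
tcp_pos: [0.5654, -0.276, 0.2639]
eef_rot: [37.1, 89.9, 47.9]
contact_force: [-0.7, 0.9, -0.3]
gripper_width: 0.05
t 20.4 turn [ 0.1  0.1 -0. ] shift [ 0.1308  0.0003 -0.0605]
J [ -8.3  15.1  -2.2  -0.1 -72.7 -70.9] tcp [ 0.5654 -0.276   0.2639] x [ 0.001  0.001 -1.   ] z [0.982 0.187 0.001] F [-0.7  0.9 -0.3] w 0.05
3740 ((506.9169616699219, -288.2704772949219), (109.70850372314453, 20.03737449645996), 10.634968757629395) 0.14814065217379876
[-0.00438867  0.00493873  0.99997817]
```

View pics/w11.png

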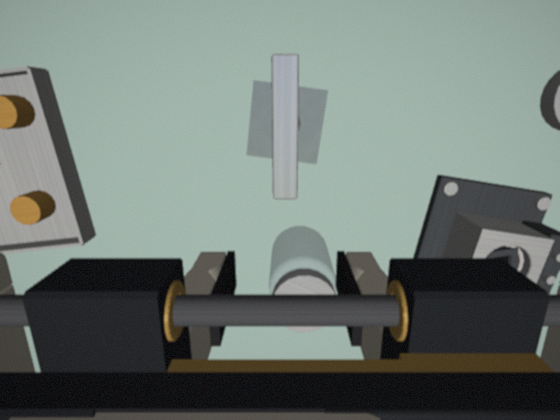

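View pics/sd11.png

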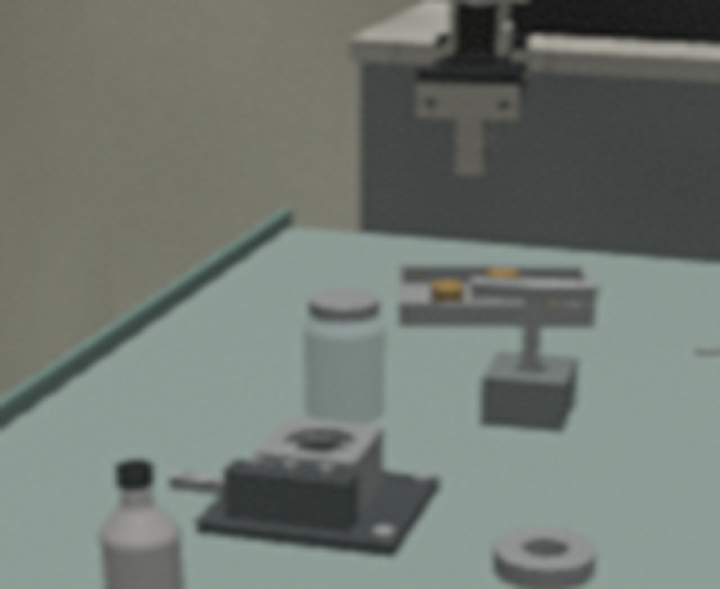

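View pics/sc11.png

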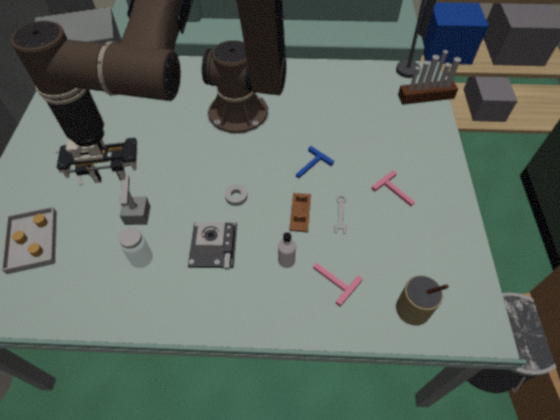

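The key stands level in the stand: bar top 0.148 m (expected 0.148), centre (0.507, -0.288). Last check before handing in is the cam angle, from above the post.

```bash
python3 -m creep '[{"ax":0,"ay":0,"az":0,"tx":-0.02,"ty":0.045,"tz":0.02,"fingers":0.05},{"ax":0,"ay":0,"az":0,"tx":-0.03,"ty":0.09,"tz":0.06,"fingers":0.05},{"ax":0,"ay":0,"az":0,"tx":-0.03,"ty":0.135,"tz":0.1,"fingers":0.05},{"ax":0,"ay":0,"az":0,"tx":-0.03,"ty":0.18,"tz":0.13,"fingers":0.05},{"ax":0,"ay":0,"az":0,"tx":-0.03,"ty":0.225,"tz":0.15,"fingers":0.05}]'
python3 -m creep '[{"ax":0,"ay":0,"az":0,"tx":0,"ty":0,"tz":0,"fingers":0.05},{"ax":0,"ay":0,"az":0,"tx":0,"ty":0,"tz":0,"fingers":0.05}]'
python3 - <<'E'
from tgt import *
from plant import viewer
s=r.get_state(); c=viewer.capture("wrist"); np.savez("w12.npz",**c,eef_rot=s["eef_rot"],tcp_pos=s["tcp_pos"]); print(s["tcp_pos"],s["contact_force"])
R,o=cam2world(c,s); p=(np.array([.611,-.0215,.067])-o)@R; u,v=int(p[0]/p[2]*c["fx"]+c["cx"]),int(p[1]/p[2]*c["fy"]+c["cy"]); print(u,v)
u0,v0=max(u-55,0),max(v-50,0)
cv2.imwrite("pics/w12.png",cv2.resize(c["pixels"][v0:v0+100,u0:u0+110],None,fx=6,fy=6,interpolation=cv2.INTER_CUBIC)); print(u0,v0)
E
```

```text
time_s: 21.05
tcp_pos: [0.6628, -0.0517, 0.2948]
eef_rot: [2.3, 89.9, 13.0]
contact_force: [0.2, -0.1, -0.6]
gripper_width: 0.0497
time_s: 21.25
tcp_pos: [0.6622, -0.0518, 0.2944]
eef_rot: [9.7, 89.9, 20.6]
contact_force: [-0.1, 0.3, -0.2]
gripper_width: 0.05
[ 0.66222946 -0.05182537  0.2943748 ] [-0.10622849  0.32915028 -0.22402407]
322 137
267 87
```

View pics/w12.png

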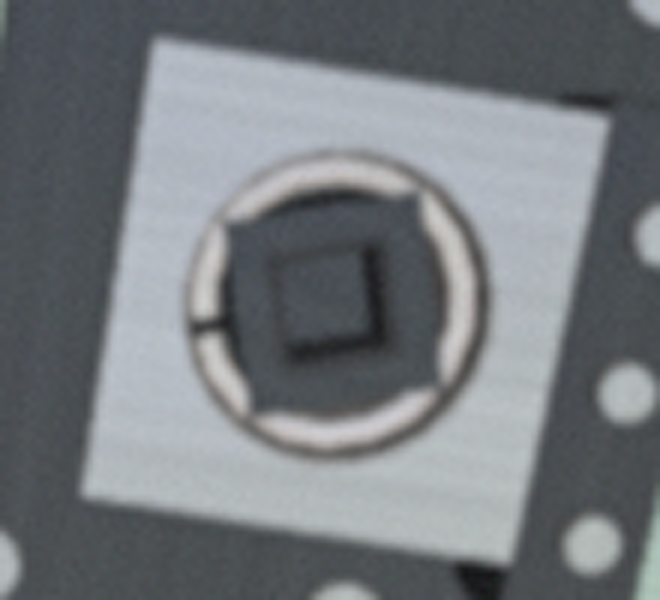

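In the crop, the post's top edge runs at +10° and the cam's square at -9°. That is 19° apart, or 71° (1.24 rad) clockwise, which is the stop.

```bash
python3 -c "
from plant import order,r
s=r.get_state();print(s['time_s'],s['contact_force'])
print(order.close_job())"
```

```text
21.3 [-0.22562172  0.31842488  1.11590847]
the job is handed in; nothing more can be done
None
```

The tool post is locked and the key stands in the grey stand. I handed the job in at 21.3 s, and no verdict is reported.

**What I did:**
- I lifted the steel key from its rest by the shank and pushed it home in the socket; the bar top read 0.175 m, as it should.
- I let go, took hold of the cross bar only, with the fingertips above the shank, and turned it about 77–79° clockwise. The vertical moment then rose from about 0.1 to 0.7–1.1 N m, which is the stop.
- I turned back 5° within the socket's play, pulled the key out and lowered it into the stand's hole.

**Last checks:**
- **Cam:** about 71° (1.24 rad) clockwise in the last wrist picture; the stop is 1.25.
- **Key:** level, bar top at 0.148 m (a key fully down gives 0.148). It is within about 1.5 mm of the measured hole centre.
- **Robot and bystanders:** the gripper is clear and the force readings were near zero. The bystanders look undisturbed in the last scene picture, though I did not measure them again.

**What failed or disagreed:**
- The first two move commands were refused because each row needs all seven values.
- An early tilt ran the last joint to within half a degree of its range limit, so I picked the key up with less tilt.
- My first grip on the bar sat about 5 mm too high, so I opened and gripped again before turning.
- The coarse side view put the stand's hole up to 12 mm from the wrist view; I used the wrist view, and the key went in without any sign of contact.

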